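# Fit bushes to two axle stubs and hold a snap ring spread at the groove

## Robot

A 7-joint arm with a two-finger parallel gripper is mounted at the origin on the work surface. World frame = base frame: x ahead of the robot, y to its left, z up, the work surface at z = 0. Lengths are in m, angles in rad, forces in N, time in s.
With the tool pointing down it reaches from about 0.4 to 0.85 m from the base axis. Payload 4.5 kg.
Tool frame: the origin (TCP) lies midway between the tips of the shut fingers; the grasp point (between the pads) lies 19 mm behind it; z points along the fingers, y is the direction in which the jaws open and shut (so a half turn about z gives the same grasp; the last joint's range is limited). The gripper opens to 88 mm and grips with 3 to 60 N. Pads are 18 mm wide; open, the fingers measure 123 mm over their backs; the gripper's body (75 mm by 187 mm) begins 45 mm behind the grasp point.
Start: joints at [1.253, 0.689, -0.195, 1.565, 0.157, 0.902, -0.215], TCP at [0.215, -0.587, 0.239] pointing down, gripper open.
Joint ranges: [-3.01, 3.01], [-0.46, 2.08], [-1.47, 1.51], [0.13, 2.56], [-1, 4.14], [0.04, 2.09], [-2.66, 2.66]. Speed limits (rad/s): [2.57, 2.57, 3.14, 3.14, 3.14, 3.14, 3.14].

## Interface

Orientations are given as a unit quaternion [x, y, z, w].
In Python, from plant import get_state, snapshot, finish_job, find_in gives the robot as it stands.
- The arm moves only by the shell command python3 -m creep 'ROWS' [OPENING] [FORCE]. ROWS is JSON, one flat list of numbers, 6 for each row, row after row: the shift along the tool's x, y, z in mm, then the turn, a rotation vector about the tool's x, y, z in degrees. In form: [tx, ty, tz, wx, wy, wz, tx, ty, tz, wx, wy, wz, ...]. A call has 1 to 5 rows; each row shifts and turns the pose as measured when the row begins, along the tool's axes as they then stand; what a row does not reach is not made up. A row lasts 1/12 s, in which the tool goes at most 41.7 mm and 7.16 degrees, less where a joint would pass 70% of its speed; a pose out of reach is approached as far as the arm can. A call is refused whole if a number of a shift passes 41.7 or a number of a turn 7.16, either way. A call with a gripper value outside its range is refused whole. OPENING is the finger opening in mm, from 0 to 88.1, set as the call begins (- or left out, the last holds). The fingers move at their own pace and stop on an object; FORCE is the grip in N (left out, the last holds). Time passes only in rows, so rows that do not move let the fingers close. It gives the time, the measured TCP pose, the force and the opening at its end, in the units of the state.
- get_state(): the state, without advancing time (a new reading comes with each control period).
- snapshot(name): name is "side" or "top" or "wrist"; returns a dict with "color" (384x512x3 uint8, red, green, blue), "intrinsics" (3x3 intrinsics, pixels), "extrinsics" (4x4, takes a point from world to camera coordinates). Camera axes: x right, y down, z forward; pixel columns grow to the right and rows downward; lengths in m; the calibration is good to about 2 mm. The wrist camera is an equidistant fisheye: a pixel r from the principal point sees the ray r / f radians off the axis. A picture is of the moment at which its call begins. There is no depth.
- finish_job(): hands the job in, once; it reports no verdict.
Trained networks look in the newest picture that a camera, given by its name, has taken for a name from the list of things; names that differ only in an ending like _2 or _b are one class to them, and where a whole thing is asked for, a point or a joint stands for the part that bears it (a point fixed in the world has none). Each returns a list of dicts, best first, with "score" (0 to 1); they miss things now and then, are a little off and sometimes report something else, mostly with a low value. They report only what shows in the picture. A call takes as long as a camera call. They do not tell look-alikes from the thing itself.
- find_in(thing, camera): "xy" ([column, row] in pixels, amid what is visible of it).
The state is a dict: "clock": time; "q": joint angles; "qd": joint speeds; "joint_torque": joint torques, N m; "tool_pos": TCP position; "eef_rot": TCP orientation; "contact_force": force on the tool from outside, world axes, zero at the start; "moment": the same for the moment, N m; "opening": opening from 0.0 (shut) to 1.0 (fully open).
Only numpy, scipy, OpenCV 4.12 (cv2) and the standard library are available. Lean on these libraries where they do the work, as an engineer would, in place of code of your own. Each camera call takes 0.05 s, during which the arm holds its last target.

## Task

Sort the two copper-coloured bushes by length: put the long one over the long axle stub and the short one over the short stub, each fully down on the foot, and let go of them. Then pick the circlip pliers off their wooden rest by squeezing the handles, so that the snap ring on the tips opens fully, and slide the open ring down over the long stub to its groove. Finish while still holding it there, fully spread, centred, level and still, carried by the gripper alone and not leaning on stub or bush; leave the other things on the bench where they are.

Things in the scene. Friction and masses are not known exactly. Their poses are not given: they have to be found in the camera images.
- axle_long: Longer of two fixed upright metal axle stubs. Origin: centre of the underside of its foot, on the table; z up. Foot: grey disc, 60 mm diameter, 8 mm high. Shaft on it: 20 mm diameter, top 74 mm above the table (last 4 mm taper to 13 mm). Black groove, 4 mm wide, 17 mm diameter, its middle 60 mm above the table. Which stub is left or right varies.
- axle_short: Shorter stub, same foot and shaft diameter; top 58 mm and groove middle 44 mm above the table. Origin: centre of the underside of its foot, on the table; z up.
- axle_long_groove (a point): Centre of the long stub's groove, on the shaft axis, 60 mm above the table.
- bush_long: Loose copper-coloured plain bush (tube), 46 mm long, 34 mm outside and 26 mm inside diameter, 90 g as built (mass varies), standing upright on the table. Origin: centre of its underside; z along the bore, up. Seated on the long stub its top is 4.5 mm below the lower face of a ring at the middle of the groove.
- bush_short: Loose look-alike bush, 30 mm long, same diameters, 60 g, standing upright on the table. Origin: centre of its underside; z along the bore, up.
- rest: Fixed wooden pliers rest: base 135 x 66 x 8 mm, with two supports whose tops are 43 mm above the table, one under the pliers' pivot, one (with 8 mm lips at its sides) under the handle ends. Between them 84 mm are open down to the base: room for the fingers. Origin: on the table, under the grip; x points to the ring end.
- pliers: Loose circlip pliers, 200 mm long, about 170 g, lying level on the rest. Origin: the pivot, at mid-height of the handles, 50 mm above the table at the start; x points from pivot to ring, z up. Blue handles, 14 mm high, run 20 to 108 mm behind the pivot (-x) at +y and -y. Steel jaws reach 60 mm ahead, 27 mm across, 5 mm above and below the pivot; the ring hangs under their tips.
- pliers_grip (a point): Grip point: midway between the handles, at their mid-height, 48 mm behind the pivot, axes as the pliers. Pinch both handles from above, closing along the pliers' y: 45 mm over their outsides when free, 38 mm and parallel when squeezed to the stop. A spring resists with about 4 N at first, 15 N at the stop; a grip of 30 N or more keeps the ring fully spread. Centre of mass 31 mm behind the pivot.
- ring_center (a point): Centre of the brass-coloured snap ring when spread; axes as the pliers. It lies 75 mm ahead of the pivot and 14 mm lower. The ring is fixed to the tips and never comes off; level, 3 mm thick, 33 mm outside. Fully spread its opening is 25 mm across and passes the 20 mm shaft; free, each side stands 5 mm closer in and it does not pass.
- jaw_left (a joint): Opening of the pliers' jaw on the +y side in rad: 0 free, 0.07 fully spread, at the stop.
- jaw_right (a joint): Opening of the jaw on the -y side in rad: 0 free, 0.07 fully spread; equal to jaw_left.
- bearing: Bystander: steel ring bearing lying flat, 48 mm diameter, 12 mm high. Origin under its centre.
- screwdriver: Bystander: green screwdriver, 190 mm, lying; origin beneath it.
- wrench: Bystander: steel wrench, 170 mm, lying; origin beneath it.
- oil: Bystander: amber bottle, 44 mm diameter, 120 mm high. Origin under its centre.
- jar: Bystander: glass jar, 60 mm diameter, 70 mm high. Origin under its centre.
- plug: Bystander: steel flanged plug, 36 mm flange, 30 mm high. Origin under its centre.
- case: Bystander: black box, 100 x 70 x 35 mm. Origin under its centre.
Things that resemble listed ones, but are neither listed nor needed, are in the scene too. Leave any purple or turquoise look-alike of the pliers alone. What is shaped like the axle_short but turquoise is not meant.

How it is judged:
On the way, in this order (a step that is already met when the one before it is completed fails the run):
1. long bush down on the long stub, short bush down on the short stub, both let go (horizontal distance between bush_long and axle_long below 0.006 m and z of bush_long in the frame of axle_long below 0.0105 m and angle between each of bush_long, bush_short's own z axis and vertical below 0.06 rad and horizontal distance between bush_short and axle_short below 0.006 m and z of bush_short in the frame of axle_short below 0.0105 m and contact force between the fingers and bush_long below 0.2 N and contact force between the fingers and bush_short below 0.2 N), for 0.2 s.
2. pliers lifted off the rest by the gripper with the ring fully spread (value of joint each of jaw_left, jaw_right above 0.06 rad and height (world z) of ring_center above 0.05 m and contact force between pliers and rest below 0.2 N and contact force between pliers and bush_long below 0.2 N and contact force between pliers and bush_short below 0.2 N and contact force between pliers and axle_short below 0.2 N and contact force between the fingers and pliers above 2 N), for 0.2 s.
At the end, for the whole second after the job is handed in: Bushes on the feet of their own stubs (6 mm sideways, 2.5 mm in height). Gripper alone holds the pliers, jaws beyond 0.06 rad, ring centre within 3 mm of the groove centre sideways and in height, level within 0.09 rad, still, under 3 N on the long stub, touching no bush (horizontal distance between bush_long and axle_long below 0.006 m and z of bush_long in the frame of axle_long below 0.0105 m and angle between each of bush_long, bush_short's own z axis and vertical below 0.06 rad and horizontal distance between bush_short and axle_short below 0.006 m and z of bush_short in the frame of axle_short below 0.0105 m and value of joint each of jaw_left, jaw_right above 0.06 rad and horizontal distance between ring_center and axle_long_groove below 0.003 m and z of ring_center in the frame of axle_long_groove between -0.003 and 0.003 m and angle between pliers's own z axis and vertical below 0.09 rad and contact force between the fingers and pliers above 2 N and contact force between pliers and rest below 0.2 N and contact force between pliers and bush_long below 0.2 N and contact force between pliers and bush_short below 0.2 N and contact force between pliers and axle_short below 0.2 N and contact force between pliers and axle_long below 3 N and linear speed of pliers below 0.02 m/s); the arm keeps its last pose, push and grip.
It fails at once if a bystander was moved by more than 30 mm (distance of any of bearing, screwdriver, wrench, oil, jar, plug, case from where it was at the start of the episode above 0.03 m).
It also fails if it takes over 64 s, if anything falls off the work surface, if the arm or the gripper's body presses on something with over 40 N, if the wrist force passes 120 N, or if a joint passes its speed limit or range.

## Working session

There is one attempt and no reset: what is moved stays moved. The work goes in short steps, Python scripts to look and compute and a shell command to move; the robot and the scene stay as the last step left them, time stands still between calls to the robot, and variables do not carry over. Pictures are saved under pics/ and viewed, and the job is handed in when it is done.

```bash
ls; mkdir -p pics
cat > h.py <<'E'
import numpy as np,cv2
from plant import get_state,snapshot,finish_job,find_in
def save(s,n,crop=None,k=1):
    im=s["color"][:,:,::-1]
    if crop: x0,y0,x1,y1=crop; im=im[y0:y1,x0:x1]
    if k!=1: im=cv2.resize(im,None,fx=k,fy=k,interpolation=cv2.INTER_CUBIC)
    cv2.imwrite("pics/"+n+".png",im)
E
python3 - <<'E'
from h import *
s=get_state(); print(s)
for c in ["side","top","wrist"]:
    p=snapshot(c); save(p,c+"0",k=1.5); print(c,p["intrinsics"],p["extrinsics"].round(4).tolist())
    np.savez(c+"0.npz",**p)
    for t in ["axle_long","axle_short","bush_long","bush_short","rest","pliers","ring_center","bearing","jar","oil","plug","case","wrench","screwdriver"]:
        print(t,[(np.round(d["xy"],1).tolist(),round(d["score"],2)) for d in find_in(t,c)])
print(get_state()["clock"])
E
```

```text
pics
{'clock': 0.0, 'q': array([ 1.25277879,  0.69000179, -0.19457112,  1.56629452,  0.15730276,
        0.90248382, -0.21506993]), 'qd': array([ 3.52720929e-05,  8.33512489e-06,  5.82805437e-04,  8.45206590e-04,
       -1.38064286e-03,  6.31020542e-05,  7.71488115e-04]), 'joint_torque': array([ 2.17640263e-04, -5.27562940e+01, -1.26701877e+00, -1.53427738e+01,
       -5.26539353e-02,  6.38336671e-03,  1.52512685e-04]), 'tool_pos': array([ 0.21515355, -0.58615459,  0.23791355]), 'eef_rot': array([ 9.84554017e-01,  1.75078793e-01, -2.01053593e-04, -8.73392865e-04]), 'contact_force': array([ 0.16571964,  0.4501437 , -0.49577483]), 'moment': array([-0.00895734, -0.01988607, -0.04510008]), 'opening': 0.9998424555516625}
side [[487.84084003   0.         253.9663147 ]
 [  0.         487.84084003 192.66634622]
 [  0.           0.           1.        ]] [[-0.9966, -0.0811, -0.0142, 0.4922], [-0.0308, 0.5271, -0.8492, 0.0797], [0.0764, -0.8459, -0.5279, 1.4065], [0.0, 0.0, 0.0, 1.0]]
axle_long [([233.3, 181.3], 0.65)]
axle_short [([211.6, 225.1], 0.88), ([180.4, 246.3], 0.58)]
bush_long []
bu
[... 1225 characters left out ...]
[([243.9, 205.4], 0.64)]
jar [([312.7, 126.1], 0.55)]
oil [([177.2, 119.2], 0.57), ([244.1, 205.0], 0.16)]
plug [([224.4, 202.6], 0.57)]
case []
wrench [([280.6, 188.1], 0.58), ([176.1, 120.1], 0.35)]
screwdriver []
wrist [[297.31863964   0.         253.95731019]
 [  0.         297.31863964 189.39780442]
 [  0.           0.           1.        ]] [[0.3437, -0.9391, 0.0008, -0.6247], [-0.8972, -0.3281, 0.2957, -0.0411], [-0.2775, -0.1023, -0.9553, 0.3896], [0.0, 0.0, 0.0, 1.0]]
axle_long []
axle_short []
bush_long []
bush_short []
rest [([122.0, 3.6], 0.68)]
pliers [([78.8, 126.5], 0.9)]
ring_center [([79.8, 126.7], 0.73)]
bearing []
jar []
oil []
plug []
case []
wrench []
screwdriver []
2.25
```

View pics/side0.png

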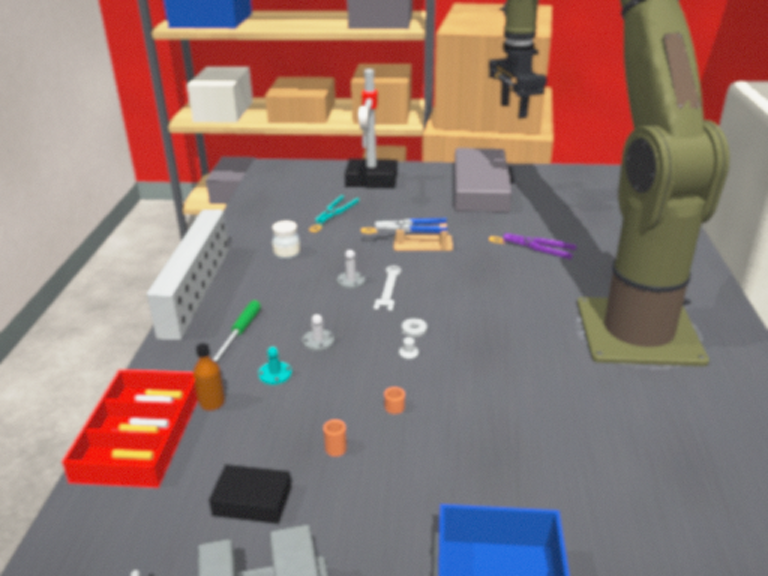

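View pics/top0.png

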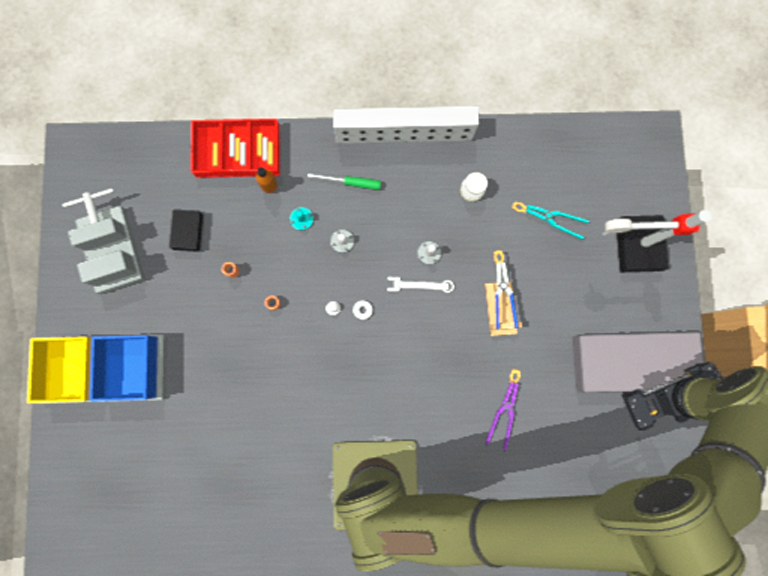

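View pics/wrist0.png

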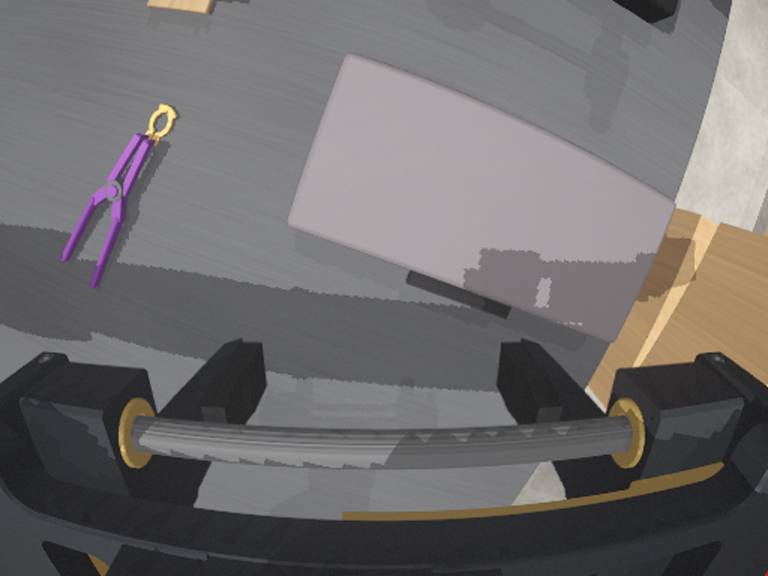

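Run:
```python
import numpy as np,cv2
t=np.load("top0.npz")["color"][:,:,::-1]; s=np.load("side0.npz")["color"][:,:,::-1]
def c(i,x0,y0,x1,y1,k): return cv2.resize(i[y0:y1,x0:x1],None,fx=k,fy=k,interpolation=cv2.INTER_CUBIC)
cv2.imwrite("pics/ct.png",c(t,135,135,355,235,3.6))
cv2.imwrite("pics/cs.png",c(s,190,130,310,310,3.3))
```

```text
(no output)
```

View pics/ct.png

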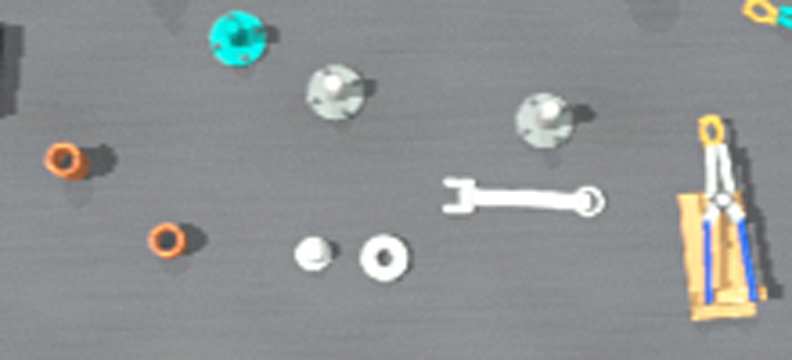

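View pics/cs.png

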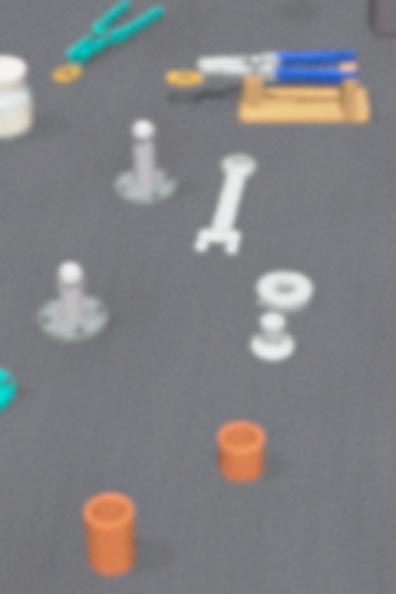

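```bash
cat > geo.py <<'E'
import numpy as np,cv2
from scipy.optimize import least_squares
def proj(p,K,E):
    c=E[:3,:3]@np.asarray(p,float).T+E[:3,3:4]; q=K@c; return (q[:2]/q[2]).T
def rayz(uv,K,E,z):
    R,t=E[:3,:3],E[:3,3]; d=R.T@np.linalg.inv(K)@np.array([uv[0],uv[1],1]); o=-R.T@t
    return o+d*(z-o[2])/d[2]
def cyl(x,y,r,z0,z1):
    a=np.linspace(0,2*np.pi,40,endpoint=False); c=np.c_[x+r*np.cos(a),y+r*np.sin(a)]
    return np.vstack([np.c_[c,np.full(40,z)] for z in (z0,z1)])
def hullc(p,K,E):
    h=cv2.convexHull((proj(p,K,E)*64).astype(np.float32)); m=cv2.moments(h)
    return np.array([m['m10'],m['m01']])/m['m00']/64, m['m00']/64**2
E
python3 - <<'E'
from geo import *
D={c:dict(np.load(c+"0.npz")) for c in("top","side")}
P={}
for c in D:
    hsv=cv2.cvtColor(D[c]["color"],cv2.COLOR_RGB2HSV)
    m=cv2.inRange(hsv,(5,130,120),(14,255,255))
    n,l,st,ce=cv2.connectedComponentsWithStats(m)
    for i in range(1,n):
        if st[i,4]>20: print(c,st[i],ce[i].round(1))
pick={"top":dict(bl=(63,160),bs=(167,240),fs=(336,92),fl=(545,120),ts=(332,82),tl=(549,108)),
"side":dict(bl=(110,509),bs=(241,436),fl=(145,186),fs=(73,317),tl=(143,130),ts=(70,271))}
z=dict(bl=.046,bs=.03,fl=.008,fs=.008,tl=.073,ts=.057)
for n in z:
    for c in pick:
        u=np.array(pick[c][n]); u=(135+u/3.6-.4) if c=="top" else (np.array([190,130])+u/3.3-.4)
        print(n,c,u.round(1),rayz(u,D[c]["intrinsics"],D[c]["extrinsics"],z[n]).round(4))
E
```

```text
top [171  88   4  17  21] [171.6  96. ]
top [178  94   5  17  24] [181.  102.7]
top [177 113   6   7  23] [179.4 115.9]
top [170 116  11  12  27] [174.2 121.7]
top [149 175  10  10  64] [153.7 179.8]
top [177 197  10  10  36] [181.8 201.2]
side [289   1  48  71 233] [299.3  27.7]
side [358   0  11  51 126] [365.3  25.1]
side [452   0  27  83 113] [463.5  42.7]
side [169   6  62   2  96] [199.2   6.6]
side [103  25  17   2  24] [110.1  25.7]
side [127  26 155   2 268] [212.2  26.4]
side [169  42 114  25 361] [231.3  53.3]
side [363  57   7  52 116] [367.3  81.8]
side [240  59   3  11  22] [240.6  64. ]
side [250  58   3  16  33] [251.3  65.3]
side [113  69  12  12  24] [118.5  74.1]
side [114  88  16   2  23] [122.6  88.3]
side [135  88 106   3 175] [187.7  89.2]
side [252  90  32  17  89] [272.7  93.6]
side [252  96  20  11  62] [262.9  98.6]
side [128 239  21  34 155] [135.5 258.9]
side [136 238  12  20  43] [142.9 246.6]
side [ 96 259  27   8  58] [112.2 260.9]
side [257 259  12  16 177] [262.6 266.4]
side [ 78 281  28   9  65] [ 89.6 286.2]
side [216 280  14  24 280] [223.  291.4]
side [ 73 298  30  10 118] [ 87.8 302.8]
bl top [152.1 179. ] [0.5377 0.3503 0.046 ]
bl side [222.9 283.8] [0.5362 0.3529 0.046 ]
bs top [181.  201.3] [0.4531 0.2457 0.03  ]
bs side [262.6 261.7] [0.4515 0.2494 0.03  ]
fl top [286.  167.9] [ 0.5743 -0.1563  0.008 ]
fl side [233.5 186. ] [ 0.5715 -0.1459  0.008 ]
fs top [227.9 160.2] [0.6107 0.0674 0.008 ]
fs side [211.7 225.7] [0.608  0.0749 0.008 ]
tl top [287.1 164.6] [ 0.5742 -0.1537  0.073 ]
tl side [232.9 169. ] [ 0.5705 -0.1413  0.073 ]
ts top [226.8 157.4] [0.6107 0.0693 0.057 ]
ts side [210.8 211.7] [0.6073 0.0766 0.057 ]
```

```bash
cat >> h.py <<'E'
from scipy.spatial.transform import Rotation as Ro
def pose(s=None):
    s=s or get_state(); return np.array(s["tool_pos"]),Ro.from_quat(s["eef_rot"])
def to(x,y,z,yaw=0):
    p,R=pose(); T=Ro.from_euler('z',yaw,degrees=True)*Ro.from_quat([1,0,0,0])
    d=R.inv().apply(np.array([x,y,z])-p)*1000; w=(R.inv()*T).as_rotvec(degrees=True)
    dT=T.inv().apply(np.array([x,y,z])-p)*1000
    print("shift tool mm",d.round(1),"turn",w.round(2),"(shift after turn",dT.round(1),")")
def wpix(p,s):  # world pts -> wrist fisheye pixels
    K,E=s["intrinsics"],s["extrinsics"]; c=np.atleast_2d(p)@E[:3,:3].T+E[:3,3]
    r=np.hypot(c[:,0],c[:,1]); th=np.arctan2(r,c[:,2]); k=th/np.maximum(r,1e-9)
    return np.c_[K[0,0]*c[:,0]*k+K[0,2],K[1,1]*c[:,1]*k+K[1,2]]
def wray(uv,s,z):
    K,E=s["intrinsics"],s["extrinsics"]; a=np.array([(uv[0]-K[0,2])/K[0,0],(uv[1]-K[1,2])/K[1,1]]); th=np.hypot(*a)
    v=np.array([*(a/max(th,1e-9)*np.sin(th)),np.cos(th)]); R,t=E[:3,:3],E[:3,3]; d=R.T@v; o=-R.T@t
    return o+d*(z-o[2])/d[2]
E
python3 - <<'E'
from h import *
E=np.load("wrist0.npz")["extrinsics"]; p,R=pose()
c=-E[:3,:3].T@E[:3,3]; print("cam in tool",R.inv().apply(c-p).round(4),"axes rows in tool",R.inv().apply(E[:3,:3]).round(3))
to(0.42,0.245,.22,0)
E
```

```text
cam in tool [ 0.0753 -0.0005 -0.1461] axes rows in tool [[-0.001  1.    -0.001]
 [-0.955 -0.001 -0.296]
 [-0.296  0.     0.955]]
shift tool mm [ 478.7 -710.3   18.7] turn [-0.    0.   20.16] (shift after turn [ 204.6 -831.7   18.7] )
```

```bash
python3 -m creep '[0,0,0,0,0,6.7,0,0,0,0,0,6.7,0,0,0,0,0,6.7]' 88 20
```

```text
clock: 2.5
tool_pos: [0.2152, -0.5867, 0.2387]
eef_rot: [1.0, -0.006, 0.001, -0.0]
contact_force: [0.4, -0.2, -0.9]
opening: 0.999
```

```bash
for i in 1; do :; done; python3 -m creep '[25,-33,0,0,0,0,25,-33,0,0,0,0,20,-36,0,0,0,0,20,-36,0,0,0,0,20,-36,0,0,0,0]'; python3 -m creep '[15,-38,0,0,0,0,15,-38,0,0,0,0,15,-38,0,0,0,0,10,-40,0,0,0,0,5,-41,0,0,0,0]';python3 -m creep '[0,-41,0,0,0,0,0,-41,0,0,0,0,0,-41,0,0,0,0,0,-41,0,0,0,0,0,-41,0,0,0,0]'
```

```text
clock: 2.92
tool_pos: [0.3243, -0.4212, 0.2372]
eef_rot: [1.0, -0.019, -0.001, 0.005]
contact_force: [1.8, -0.4, 0.4]
opening: 1.002
clock: 3.33
tool_pos: [0.3966, -0.2262, 0.2361]
eef_rot: [1.0, -0.019, 0.003, 0.007]
contact_force: [0.5, 0.5, 0.1]
opening: 1.001
clock: 3.75
tool_pos: [0.4064, -0.018, 0.2346]
eef_rot: [1.0, -0.019, 0.006, 0.006]
contact_force: [0.0, -1.2, 0.4]
opening: 1.001
```

```bash
python3 -m creep '[1,-41,0,0,0,0,1,-41,0,0,0,0,1,-41,0,0,0,0,1,-41,0,0,0,0,1,-41,0,0,0,0]'; python3 -m creep '[0,-41,0,0,0,0,0,-10,0,0,0,0,0,0,0,0,0,0]'
python3 - <<'E'
from h import *
s=snapshot("wrist"); np.savez("w1.npz",**s); save(s,"w1",k=1.5); to(.42,.245,.22)
print(wpix([[.4523,.2475,.03],[.537,.3515,.046],[.6095,.071,.058]],s))
E
```

```text
clock: 4.17
tool_pos: [0.4179, 0.1904, 0.2336]
eef_rot: [1.0, -0.018, 0.008, 0.006]
contact_force: [0.2, 0.0, -0.5]
opening: 0.999
clock: 4.42
tool_pos: [0.419, 0.2542, 0.2334]
eef_rot: [1.0, -0.01, 0.01, 0.002]
contact_force: [-0.9, -0.5, -1.0]
opening: 1.0
shift tool mm [ 1.   8.3 13.4] turn [ 0.19 -1.14 -1.22] (shift after turn [ 1.1  8.4 13.4] )
[[258.34675546 138.97683231]
 [165.44502868  71.18878614]
 [404.96664591  14.31350278]]
```

View pics/w1.png

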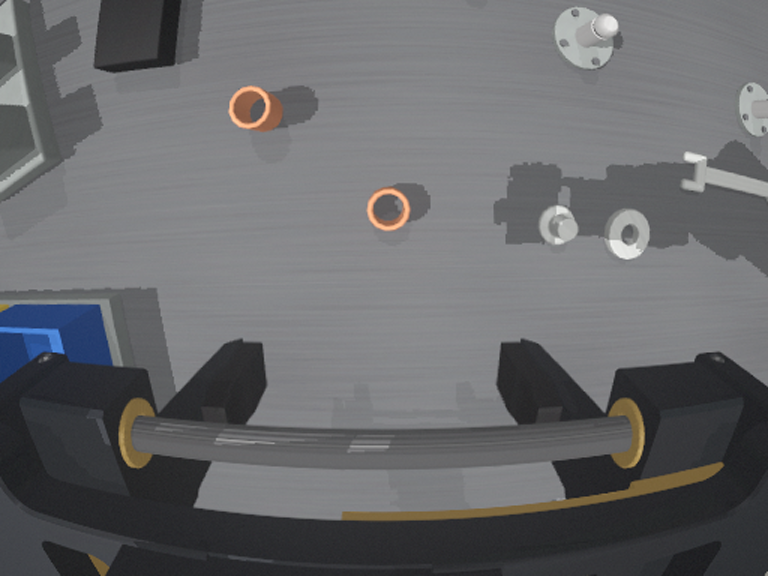

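Run:
```python
from h import *
s=dict(np.load("w1.npz")); im=s["color"]
hsv=cv2.cvtColor(im,cv2.COLOR_RGB2HSV)
m=cv2.inRange(hsv,(4,110,170),(16,255,255))
n,l,st,ce=cv2.connectedComponentsWithStats(m)
for i in range(1,n):
    if st[i,4]>30:
        pts=cv2.findNonZero((l==i).astype(np.uint8)); h=cv2.convexHull(pts); e=cv2.fitEllipse(h)
        print(st[i],np.round(e[0],1),np.round(e[1],1),[wray(e[0],s,z).round(4)[:2] for z in(.03,.046)])
save(s,"w1c",(150,50,290,170),5)
```

```text
[153  57  27  29 205] [166.6  70.9] [26.4 28. ] [array([0.5394, 0.3548]), array([0.5372, 0.3501])]
[247 126  26  27 213] [258.9 138.8] [26.2 28. ] [array([0.4525, 0.2468]), array([0.4543, 0.2471])]
```

View pics/w1c.png

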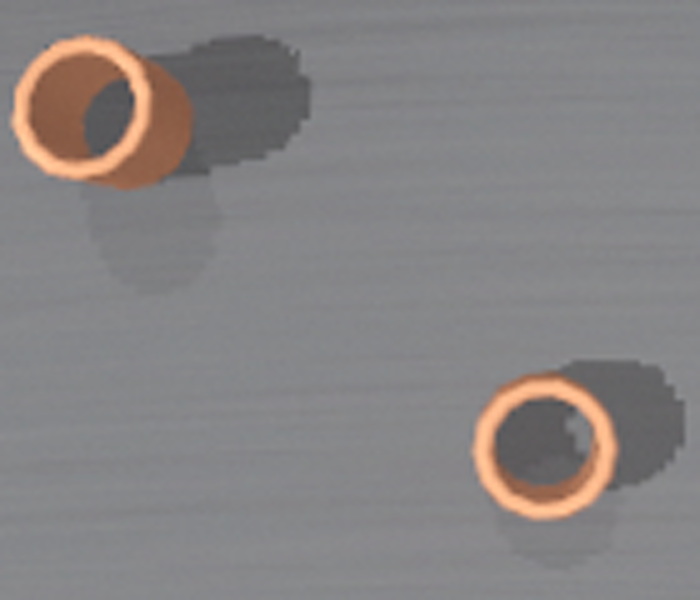

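Run:
```python
from h import *
to(.4525,.2468,.09)
```

```text
shift tool mm [ 30.8   5.4 144. ] turn [ 0.19 -1.14 -1.22] (shift after turn [ 33.6   6.6 143.4] )
```

```bash
python3 -m creep '[8,2,36,0.2,-1.1,-1.2,9,2,36,0,0,0,9,2,36,0,0,0,8,1,36,0,0,0,0,0,0,0,0,0]'
python3 - <<'E'
from h import *
s=snapshot("wrist"); save(s,"w2"); to(.4525,.2468,.006)
E
```

```text
clock: 4.88
tool_pos: [0.4588, 0.2383, 0.0877]
eef_rot: [1.0, -0.004, 0.003, -0.0]
contact_force: [0.2, -0.2, 0.1]
opening: 0.998
shift tool mm [-7.6 -8.1 84.7] turn [-0.1  -0.53 -0.45] (shift after turn [-6.7 -8.3 84.7] )
```

View pics/w2.png

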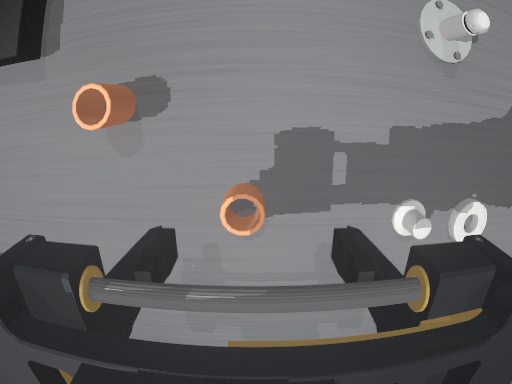

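```bash
python3 -m creep '[-4,-5,20,0,-0.5,-0.4,-3,-3,20,0,0,0,0,0,0,0,0,0]'
python3 - <<'E'
from h import *
s=snapshot("wrist"); save(s,"w3"); to(.4525,.2468,.006)
im=s["color"];hsv=cv2.cvtColor(im,cv2.COLOR_RGB2HSV);m=cv2.inRange(hsv,(4,110,170),(16,255,255))
n,l,st,ce=cv2.connectedComponentsWithStats(m)
for i in range(1,n):
    if st[i,4]>60:
        e=cv2.fitEllipse(cv2.convexHull(cv2.findNonZero((l==i).astype(np.uint8)))); print(st[i],np.round(e[0],1),[wray(e[0],s,z).round(4)[:2] for z in(.03,.046)])
E
```

```text
clock: 5.18
tool_pos: [0.4549, 0.2431, 0.0562]
eef_rot: [1.0, -0.004, 0.003, -0.001]
contact_force: [-0.7, -0.3, -0.1]
opening: 0.999
shift tool mm [-3.9 -3.6 51.7] turn [-0.19 -0.46 -0.46] (shift after turn [-3.5 -3.8 51.7] )
[ 52  74  42  55 201] [ 72.6 101.1] [array([0.538 , 0.3608]), array([0.5372, 0.3498])]
[ 54  81  33  45 121] [ 70.6 102.6] [array([0.5373, 0.3626]), array([0.5365, 0.3514])]
[222 203  52  47 723] [247.6 226. ] [array([0.4527, 0.2473]), array([0.4598, 0.2468])]
```

```bash
python3 -m creep '[-4,-4,26,-0.2,-0.5,-0.5,-1,-1,24,0,0,0,0,0,0,0,0,0]'
python3 - <<'E'
from h import *
to(.4525,.247,.005)
E
```

```text
clock: 5.48
tool_pos: [0.4564, 0.2485, 0.0162]
eef_rot: [1.0, -0.001, 0.006, -0.003]
contact_force: [0.3, 0.1, 0.8]
opening: 0.998
shift tool mm [-4.   1.6 11.1] turn [-0.31 -0.64 -0.11] (shift after turn [-3.9  1.5 11.2] )
```

```bash
python3 -m creep '[-5,1,7,-0.3,-0.7,0,-2,1,5,0,-0.3,0,0,0,0,0,0,0]'
python3 - <<'E'
from h import *
to(.4525,.247,.005)
E
```

```text
clock: 5.73
tool_pos: [0.452, 0.2466, 0.0099]
eef_rot: [1.0, -0.002, -0.0, -0.001]
contact_force: [0.2, -0.4, 0.6]
opening: 1.0
shift tool mm [ 0.5 -0.4  4.9] turn [-0.15  0.06 -0.19] (shift after turn [ 0.5 -0.4  4.9] )
```

```bash
python3 -m creep '[0,0,6,0,0,0,0,0,0,0,0,0]'; python3 -m creep '[0,0,0,0,0,0,0,0,0,0,0,0,0,0,0,0,0,0,0,0,0,0,0,0,0,0,0,0,0,0]' 20 25;python3 -m creep '[0,0,0,0,0,0,0,0,0,0,0,0]'
```

```text
clock: 5.9
tool_pos: [0.4531, 0.2468, 0.0058]
eef_rot: [1.0, -0.002, 0.001, -0.002]
contact_force: [0.6, -0.7, 0.7]
opening: 1.0
clock: 6.32
tool_pos: [0.4539, 0.2469, 0.0069]
eef_rot: [1.0, -0.002, 0.002, -0.002]
contact_force: [0.5, 0.1, 0.8]
opening: 0.645
clock: 6.48
tool_pos: [0.4538, 0.2469, 0.0069]
eef_rot: [1.0, -0.002, 0.002, -0.002]
contact_force: [-0.3, -0.2, -0.4]
opening: 0.492
```

```bash
python3 -m creep '[0,0,0,0,0,0,0,0,0,0,0,0,0,0,0,0,0,0]';python3 -m creep '[0,0,-20,0,0,0,0,0,-30,0,0,0,0,0,-30,0,0,0]'
python3 - <<'E'
from h import *
s=snapshot("wrist"); np.savez("w4.npz",**s);save(s,"w4",k=1.5); print(get_state()["opening"]);to(.61,.0695,.12)
E
```

```text
clock: 6.73
tool_pos: [0.4538, 0.2469, 0.0069]
eef_rot: [1.0, -0.002, 0.002, -0.002]
contact_force: [0.6, 0.1, 0.1]
opening: 0.371
clock: 6.98
tool_pos: [0.4499, 0.2448, 0.0835]
eef_rot: [1.0, -0.002, -0.004, 0.001]
contact_force: [0.7, 1.0, -0.1]
opening: 0.372
0.36891039348094457
shift tool mm [158.3 175.7 -32.1] turn [-0.13  0.05 -0.23] (shift after turn [157.6 176.4 -31.6] )
```

View pics/w4.png

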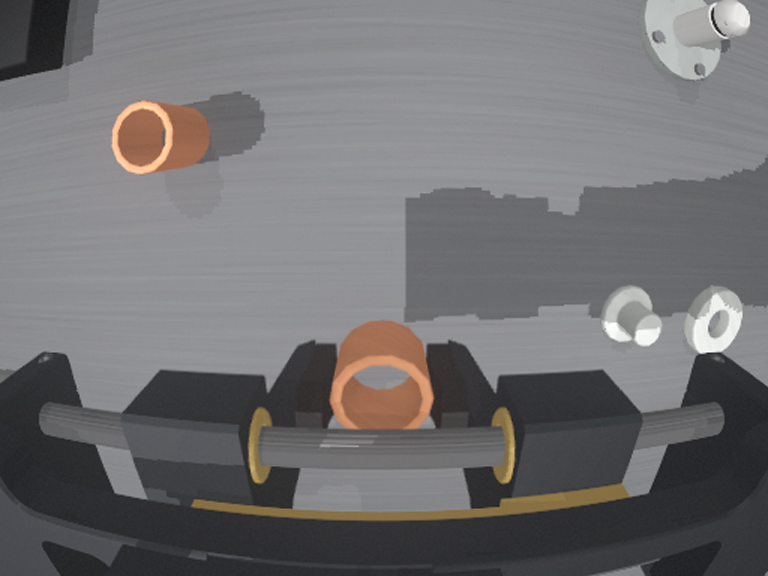

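```bash
python3 -m creep '[20,30,-28,0,0,0,25,33,-28,0,0,0,25,36,0,0,0,0,25,36,0,0,0,0,20,33,0,0,0,-0.2]';python3 -m creep '[5,8,0,0,0,0,0,0,0,0,0,0]'
python3 - <<'E'
from h import *
s=snapshot("wrist"); np.savez("w5.npz",**s);save(s,"w5",k=1.5); to(.61,.0695,.12)
E
```

```text
clock: 7.45
tool_pos: [0.563, 0.0936, 0.1422]
eef_rot: [1.0, 0.013, 0.001, -0.006]
contact_force: [0.8, 0.8, -0.3]
opening: 0.373
clock: 7.62
tool_pos: [0.5733, 0.0735, 0.1424]
eef_rot: [1.0, 0.005, 0.003, -0.002]
contact_force: [-0.7, 0.4, -0.5]
opening: 0.374
shift tool mm [37.1  4.6 22.5] turn [-0.25 -0.36  0.58] (shift after turn [37.3  4.2 22.3] )
```

View pics/w5.png

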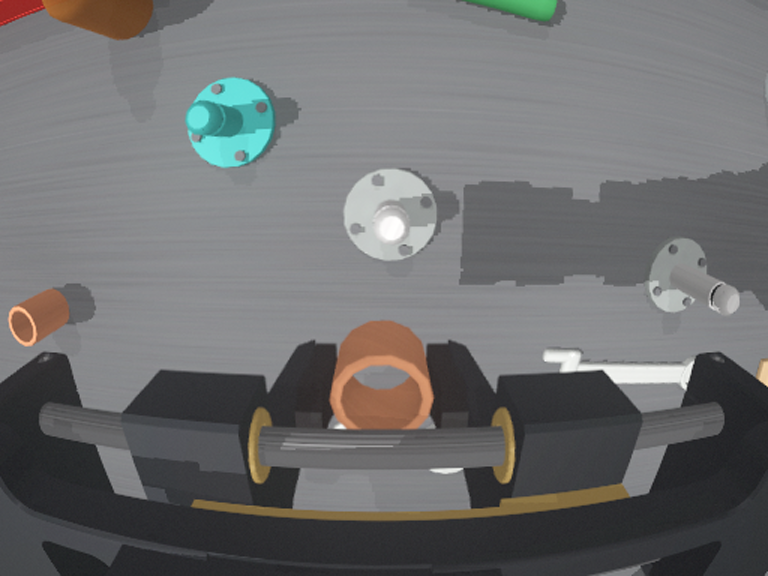

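```bash
cat > fit.py <<'E'
from h import *
# fit rim of foot (r .03, z .008) by edge points: given seed foot center px, cast radial rays, find gradient, least squares
from scipy.optimize import least_squares
def fitfoot(s,xy0,r=.03,z=.008,win=.004,band=None):
    g=cv2.GaussianBlur(cv2.cvtColor(s["color"],cv2.COLOR_RGB2GRAY),(3,3),0).astype(np.float32)
    xy=np.array(xy0,float)
    A=np.linspace(0,2*np.pi,90,endpoint=False); wnd=win*2
    for it in range(6):
        rr=np.linspace(r-wnd,r+wnd,41); pts=np.array([[xy[0]+q*np.cos(a),xy[1]+q*np.sin(a),z] for a in A for q in rr])
        uv=wpix(pts,s).astype(np.float32); v=cv2.remap(g,uv[:,0].reshape(len(A),-1),uv[:,1].reshape(len(A),-1),cv2.INTER_LINEAR)
        d=-np.diff(v,axis=1); k=d.argmax(1); ok=d.max(1)>2.5; R=(rr[k]+rr[k+1])/2
        P=np.c_[xy[0]+R*np.cos(A),xy[1]+R*np.sin(A)][ok]
        f=least_squares(lambda c:np.hypot(P[:,0]-c[0],P[:,1]-c[1])-r,xy,loss='soft_l1',f_scale=.0007); xy=f.x; wnd=max(.002,wnd*.7)
    return xy,ok.sum(),np.median(abs(f.fun))
E
python3 - <<'E'
from fit import *
s=dict(np.load("w5.npz"))
print("foot s",fitfoot(s,wray((391/1.5,215/1.5),s,.008)[:2]))
print("top s",wray((391/1.5-.2,228/1.5-.2),s,.058), fitfoot(s,wray((391/1.5,228/1.5),s,.056)[:2],.0085,.056,.002))
print("foot l",fitfoot(s,wray((678/1.5,275/1.5),s,.008)[:2]))
print("top l",wray((729/1.5,298/1.5),s,.074))
m=cv2.inRange(cv2.cvtColor(s["color"],cv2.COLOR_RGB2HSV),(4,90,60),(16,255,255))[200:300,200:310]
ys,xs=np.where(m>0); p,R=pose()
rim=wray((381/1.5,397/1.5),s,p[2]-.007+.030); print(rim,p, R.inv().apply(rim-p))
E
```

```text
foot s (array([0.60880409, 0.06874861]), np.int64(82), np.float64(0.0004037597575152485))
top s [0.60876648 0.06911581 0.058     ] (array([0.60855035, 0.07129909]), np.int64(40), np.float64(0.000563690658257357))
foot l (array([ 0.57243935, -0.15487516]), np.int64(10), np.float64(0.00035827728078510583))
top l [ 0.5756102 -0.1502802  0.074    ]
[0.57237346 0.07342296 0.16530793] [0.57272508 0.07367134 0.14230793] [-0.00021038  0.00014623 -0.0230026 ]
```

```bash
python3 -m creep '[18,2,22,-0.2,-0.4,0.6,18,2,22,0,0,0,0,0,0,0,0,0]'
python3 - <<'E'
from h import *
to(.6093,.069,.075)
E
```

```text
clock: 7.92
tool_pos: [0.6066, 0.0748, 0.0973]
eef_rot: [1.0, 0.002, -0.002, -0.002]
contact_force: [0.2, -0.5, -0.5]
opening: 0.374
shift tool mm [ 2.7  5.9 22.3] turn [-0.21  0.2   0.2 ] (shift after turn [ 2.7  5.8 22.3] )
```

```bash
python3 -m creep '[3,6,12,-0.2,0.2,0.2,0,0,11,0,0,0,0,0,0,0,0,0]'
python3 - <<'E'
from h import *
to(.6093,.069,.016)
s=snapshot("wrist"); save(s,"w6",(180,150,340,300),4)
E
```

```text
clock: 8.17
tool_pos: [0.6054, 0.0758, 0.0727]
eef_rot: [1.0, 0.004, -0.003, -0.002]
contact_force: [-0.6, 0.2, -0.2]
opening: 0.37
shift tool mm [ 4.1  7.  56.6] turn [-0.2   0.32  0.43] (shift after turn [ 3.9  6.8 56.7] )
```

View pics/w6.png

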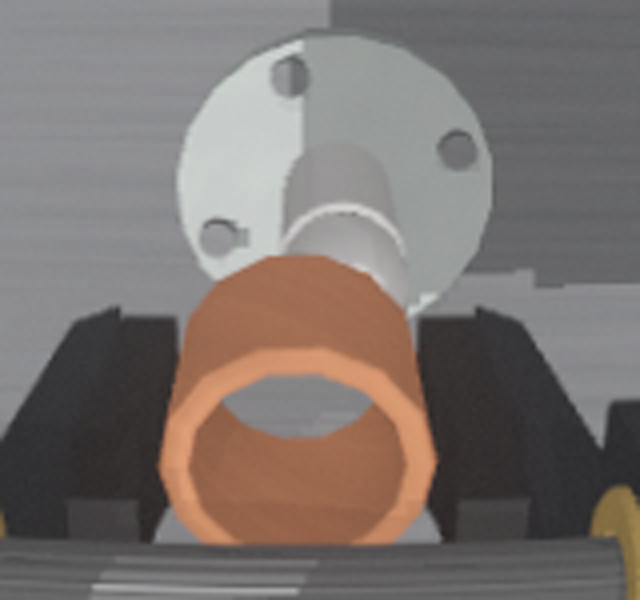

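```bash
python3 -m creep '[4,7,0,-0.2,0.3,0.4,0,0,0,0,0,0]'
python3 - <<'E'
from h import *
to(.6093,.069,.016)
E
```

```text
clock: 8.38
tool_pos: [0.6089, 0.0706, 0.0746]
eef_rot: [1.0, 0.002, 0.0, -0.0]
contact_force: [0.2, 0.0, -0.1]
opening: 0.372
shift tool mm [ 0.4  1.6 58.6] turn [-0.04 -0.02  0.19] (shift after turn [ 0.4  1.6 58.6] )
```

```bash
python3 -m creep '[1,2,10,0,0,0.2,0,0,0,0,0,0]'
python3 - <<'E'
from h import *
to(.6093,.069,.016)
s=snapshot("wrist"); save(s,"w7",(180,150,340,300),4)
E
```

```text
clock: 8.55
tool_pos: [0.6106, 0.069, 0.0657]
eef_rot: [1.0, -0.0, 0.001, -0.001]
contact_force: [-0.6, 0.2, -0.6]
opening: 0.371
shift tool mm [-1.4  0.1 49.7] turn [-0.08 -0.17 -0.01] (shift after turn [-1.3  0.  49.7] )
```

View pics/w7.png

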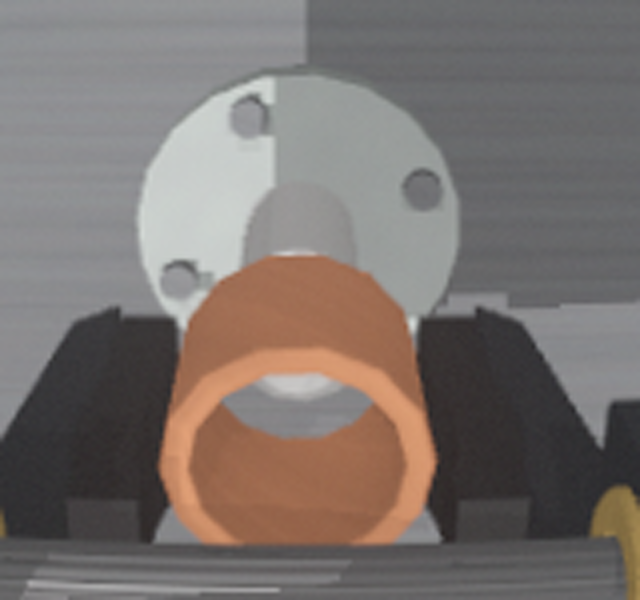

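Run:
```python
from fit import *
s=snapshot("wrist"); p,R=pose(); np.savez("w7.npz",**s)
print(fitfoot(s,(.609,.069)))
im=cv2.resize(s["color"][150:300,180:340,::-1],None,fx=4,fy=4,interpolation=cv2.INTER_CUBIC)
a=np.linspace(0,2*np.pi,60)
def dr(c,r,z,col):
    uv=(wpix(np.c_[c[0]+r*np.cos(a),c[1]+r*np.sin(a),np.full(60,z)],s)-[180,150]+.5)*4
    cv2.polylines(im,[uv.astype(np.int32)],True,col,1)
b=p-[0.0005,0,0]
dr(b,.017,p[2]+.0231,(0,255,0)); dr(b,.013,p[2]-.0069,(255,0,0)); dr((.6088,.069),.0065,.058,(0,0,255)); dr((.6088,.069),.03,.008,(0,0,255))
cv2.imwrite("pics/w7o.png",im)
```

```text
(array([0.60843645, 0.06903785]), np.int64(64), np.float64(0.000398193323061723))
```

View pics/w7o.png

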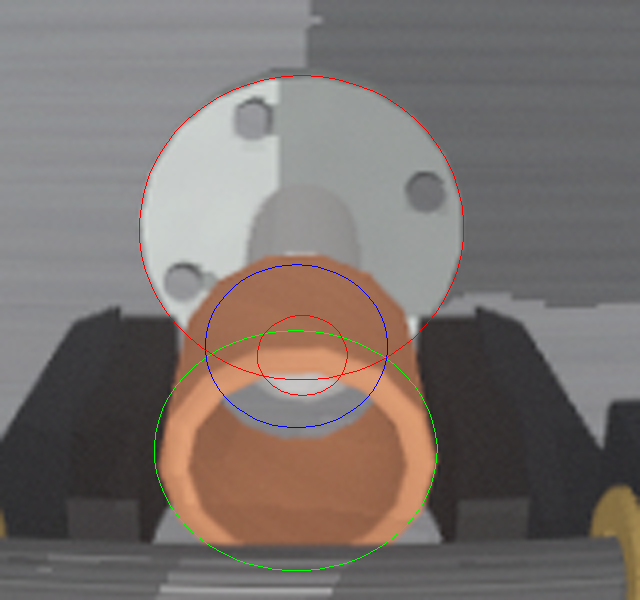

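```bash
python3 -m creep '[0,1,11,0,0,0,0,0.5,11,0,0,0]'
python3 - <<'E'
from h import *
to(.6105,.069,.0155)
E
```

```text
clock: 8.82
tool_pos: [0.6136, 0.0687, 0.046]
eef_rot: [1.0, 0.0, 0.005, -0.002]
contact_force: [0.2, -0.3, -1.2]
opening: 0.368
shift tool mm [-3.4 -0.2 30.5] turn [-0.2  -0.57  0.02] (shift after turn [-3.1 -0.3 30.5] )
```

```bash
python3 -m creep '[-4,0,8,-0.2,-0.6,0,-1,0,8,0,0,0]'
python3 - <<'E'
from h import *
to(.6105,.069,.0155)
E
```

```text
clock: 8.98
tool_pos: [0.608, 0.0684, 0.0274]
eef_rot: [1.0, -0.0, -0.001, 0.0]
contact_force: [0.3, 0.1, 0.1]
opening: 0.366
shift tool mm [ 2.5 -0.6 11.9] turn [ 0.02  0.12 -0.01] (shift after turn [ 2.5 -0.6 11.9] )
```

```bash
python3 -m creep '[2,-0.5,6,0,0,0,0.5,0,6,0,0,0]'; python3 -m creep '[0,0,1,0,0,0,0,0,1,0,0,0]'
python3 - <<'E'
from h import *
to(.6105,.069,.0155)
E
```

```text
clock: 9.15
tool_pos: [0.6096, 0.0689, 0.0133]
eef_rot: [1.0, -0.0, -0.002, 0.0]
contact_force: [-4.7, 0.4, 40.8]
opening: 0.373
clock: 9.32
tool_pos: [0.6097, 0.0689, 0.013]
eef_rot: [1.0, -0.001, -0.003, 0.001]
contact_force: [-5.9, -0.8, 16.6]
opening: 0.371
shift tool mm [ 0.8 -0.1 -2.5] turn [ 0.06  0.29 -0.1 ] (shift after turn [ 0.8 -0.1 -2.5] )
```

```bash
python3 -m creep '[0,0,0,0,0,0,0,0,0,0,0,0,0,0,0,0,0,0]' 66; python3 -m creep '[0,0,-15,0,0,0,0,0,-35,0,0,0,0,0,-35,0,0,0,-20,-20,-35,0,0,0]'
python3 - <<'E'
from h import *
s=snapshot("wrist"); save(s,"w8");to(.537,.350,.11); print(get_state()["opening"])
E
```

```text
clock: 9.57
tool_pos: [0.6103, 0.0691, 0.013]
eef_rot: [1.0, -0.001, -0.002, 0.0]
contact_force: [-0.1, -0.1, 0.5]
opening: 0.578
clock: 9.9
tool_pos: [0.5909, 0.082, 0.1277]
eef_rot: [1.0, -0.004, -0.008, 0.003]
contact_force: [0.5, -0.2, 1.0]
opening: 0.75
shift tool mm [ -50.8 -259.    24.3] turn [-0.05  0.77  0.02] (shift after turn [ -51.2 -259.    23.4] )
0.747980239815568
```

View pics/w8.png

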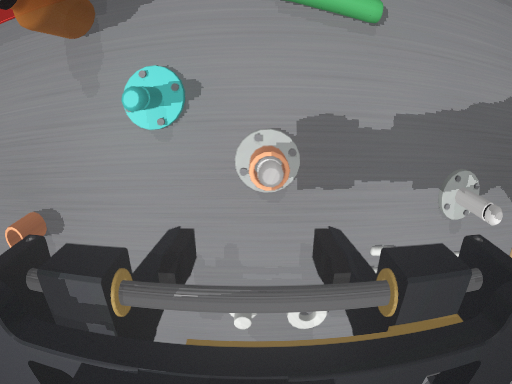

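```bash
python3 -m creep '[-8,-38,0,0,0.8,0,-8,-40,0,0,0,0,-8,-40,0,0,0,0,-8,-40,0,0,0,0,-8,-40,5,0,0,0]'; python3 -m creep '[-8,-35,5,0,0,0,-3,-20,5,0,0,0,0,0,0,0,0,0]';  python3 - <<'E'
from fit import *
s=snapshot("wrist"); save(s,"w9");to(.537,.350,.075)
im=s["color"];hsv=cv2.cvtColor(im,cv2.COLOR_RGB2HSV);m=cv2.inRange(hsv,(4,110,170),(16,255,255))
n,l,st,ce=cv2.connectedComponentsWithStats(m)
for i in range(1,n):
    if st[i,4]>60:
        e=cv2.fitEllipse(cv2.convexHull(cv2.findNonZero((l==i).astype(np.uint8)))); print(st[i],np.round(e[0],1),wray(e[0],s,.046).round(4)[:2])
E
```

```text
clock: 10.37
tool_pos: [0.5548, 0.2823, 0.1377]
eef_rot: [1.0, -0.01, 0.008, 0.001]
contact_force: [0.7, 0.7, -0.1]
opening: 0.749
clock: 10.62
tool_pos: [0.5383, 0.3547, 0.1288]
eef_rot: [1.0, -0.001, 0.007, -0.005]
contact_force: [-0.4, -0.3, 0.8]
opening: 0.75
shift tool mm [-2.7  3.  54.2] turn [-0.47 -0.82 -0.25] (shift after turn [-2.   2.6 54.2] )
[241 167  39  47 473] [259.  191.7] [0.542  0.3514]
```

View pics/w9.png

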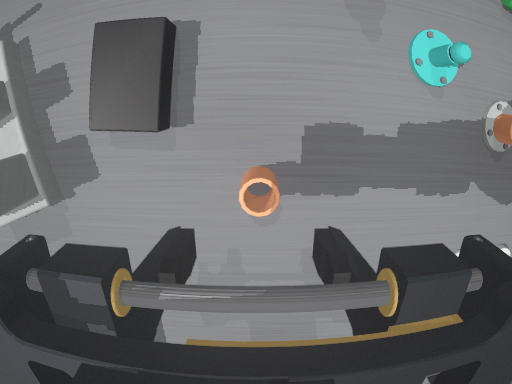

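```bash
python3 -m creep '[-5,2,20,-0.5,-0.8,-0.2,0,1,20,0,0,0,0,0,0,0,0,0]';  python3 - <<'E'
from fit import *
s=snapshot("wrist"); save(s,"w10",(180,150,340,300),4);to(.537,.350,.012); print(wpix([[.537,.35,.046]],s), pose()[0])
im=s["color"];hsv=cv2.cvtColor(im,cv2.COLOR_RGB2HSV);m=cv2.inRange(hsv,(4,60,215),(18,255,255))
n,l,st,ce=cv2.connectedComponentsWithStats(m)
for i in range(1,n):
    if st[i,4]>60:
        e=cv2.fitEllipse(cv2.convexHull(cv2.findNonZero((l==i).astype(np.uint8)))); print(st[i],np.round(e[0],1),wray(e[0],s,.046).round(4)[:2])
E
```

```text
clock: 10.92
tool_pos: [0.5368, 0.3454, 0.091]
eef_rot: [1.0, -0.002, 0.002, 0.001]
contact_force: [-0.4, -0.5, -0.8]
opening: 0.747
shift tool mm [-1.2 -4.5 80.6] turn [ 0.1  -0.34 -0.23] (shift after turn [-0.7 -4.4 80.6] )
[[247.17858464 211.69320981]] [0.53770324 0.34561745 0.09257515]
[221 189  48  42 416] [244.5 210.6] [0.5378 0.3519]
```

View pics/w10.png

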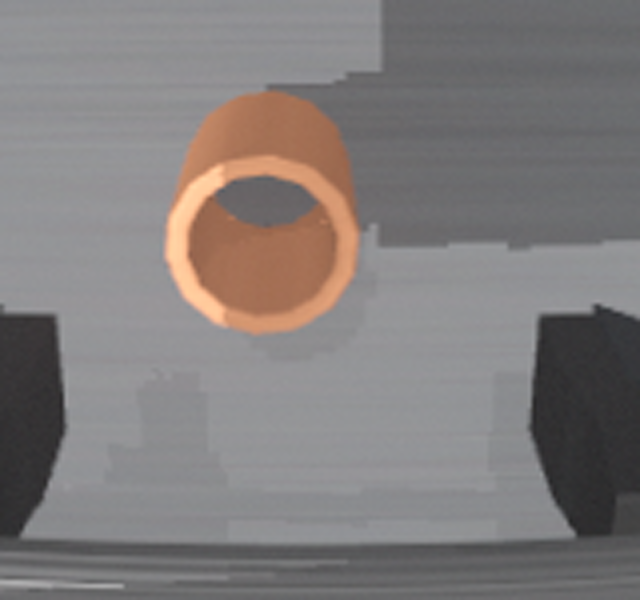

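```bash
python3 -m creep '[-1,-5,25,0.1,-0.3,-0.2,-1,-1,25,0,0,0,0,0,0,0,0,0]';  python3 - <<'E'
from fit import *
to(.5373,.351,.012)
E
```

```text
clock: 11.22
tool_pos: [0.5414, 0.3475, 0.0468]
eef_rot: [1.0, -0.004, 0.004, -0.001]
contact_force: [-0.4, -0.8, -0.9]
opening: 0.751
shift tool mm [-4.4 -3.5 34.8] turn [-0.06 -0.45 -0.42] (shift after turn [-4.1 -3.5 34.8] )
```

```bash
python3 -m creep '[-6,-4,18,-0.1,-0.5,-0.4,-1,-1,14,0,0,0,0,0,0,0,0,0]';  python3 - <<'E'
from fit import *
to(.5373,.351,.012)
E
```

```text
clock: 11.47
tool_pos: [0.5393, 0.3493, 0.0189]
eef_rot: [1.0, -0.003, 0.003, 0.0]
contact_force: [-0.5, 0.3, 0.0]
opening: 0.752
shift tool mm [-2.  -1.6  6.8] turn [ 0.02 -0.29 -0.34] (shift after turn [-2.  -1.7  6.9] )
```

```bash
python3 -m creep '[-3,-2,6,0,-0.4,-0.3,0,0,2,0,0,0]'; python3 -m creep '[0,0,0,0,0,0,0,0,0,0,0,0,0,0,0,0,0,0,0,0,0,0,0,0,0,0,0,0,0,0]' 20 25;python3 -m creep '[0,0,0,0,0,0,0,0,0,0,0,0,0,0,0,0,0,0]'
```

```text
clock: 11.63
tool_pos: [0.5383, 0.3508, 0.013]
eef_rot: [1.0, -0.001, 0.0, -0.0]
contact_force: [-0.1, 0.1, -0.3]
opening: 0.75
clock: 12.05
tool_pos: [0.5406, 0.3511, 0.0162]
eef_rot: [1.0, -0.002, 0.003, -0.001]
contact_force: [-0.5, 0.6, -0.7]
opening: 0.394
clock: 12.3
tool_pos: [0.5406, 0.3511, 0.0163]
eef_rot: [1.0, -0.001, 0.003, -0.001]
contact_force: [-0.0, 0.2, -1.8]
opening: 0.379
```

```bash
python3 -m creep '[0,0,-20,0,0,0,0,0,-30,0,0,0,0,0,-36,0,0,0,0,20,-30,0,0,0,0,35,0,0,0,0]'; python3 -m creep '[0,41,0,0,0,0,0,41,0,0,0,0,0,41,0,0,0,0,0,41,0,0,0,0,0,41,0,0,0,0]'
python3 - <<'E'
from h import *
to(.54,-.15,.14); print(get_state()["opening"])
E
```

```text
clock: 12.72
tool_pos: [0.5361, 0.304, 0.1331]
eef_rot: [1.0, 0.005, -0.0, -0.003]
contact_force: [0.7, 0.1, -0.4]
opening: 0.383
clock: 13.13
tool_pos: [0.5392, 0.0988, 0.1347]
eef_rot: [1.0, 0.011, 0.004, -0.007]
contact_force: [1.2, -0.6, -1.3]
opening: 0.383
shift tool mm [ -4.5 248.7  -8.6] turn [-0.77 -0.42  1.23] (shift after turn [  0.8 248.8  -5.3] )
0.3830059517944243
```

```bash
python3 -m creep '[0,41,-4,-0.4,-0.2,1,0,41,-4,0,0,0,0,41,0,0,0,0,0,41,0,0,0,0,0,41,0,0,0,0]'; python3 -m creep '[0,25,0,0,0,0,0,0,0,0,0,0]'
python3 - <<'E'
from fit import *
s=snapshot("wrist"); np.savez("w11.npz",**s); save(s,"w11",k=1.5)
to(.54,-.15,.14); p,R=pose(); print(p)
f=fitfoot(s,(.5725,-.152)); print(f); print(wpix([[*f[0],.074],[.5725,-.15,.008]],s)*1.5)
E
```

```text
clock: 13.55
tool_pos: [0.5388, -0.1095, 0.1415]
eef_rot: [1.0, 0.002, 0.002, -0.003]
contact_force: [-0.2, -0.0, -0.8]
opening: 0.38
clock: 13.72
tool_pos: [0.5368, -0.1486, 0.1414]
eef_rot: [1.0, -0.006, 0.001, 0.001]
contact_force: [-0.1, -0.9, -1.2]
opening: 0.381
shift tool mm [3.2 3.9 1.3] turn [ 0.06 -0.13 -0.55] (shift after turn [3.2 3.9 1.3] )
[ 0.5368246  -0.14608     0.14129194]
(array([ 0.57245952, -0.15495294]), np.int64(82), np.float64(0.0005175398300303717))
[[392.77625679 232.26495633]
 [381.86621845 213.51956174]]
```

View pics/w11.png

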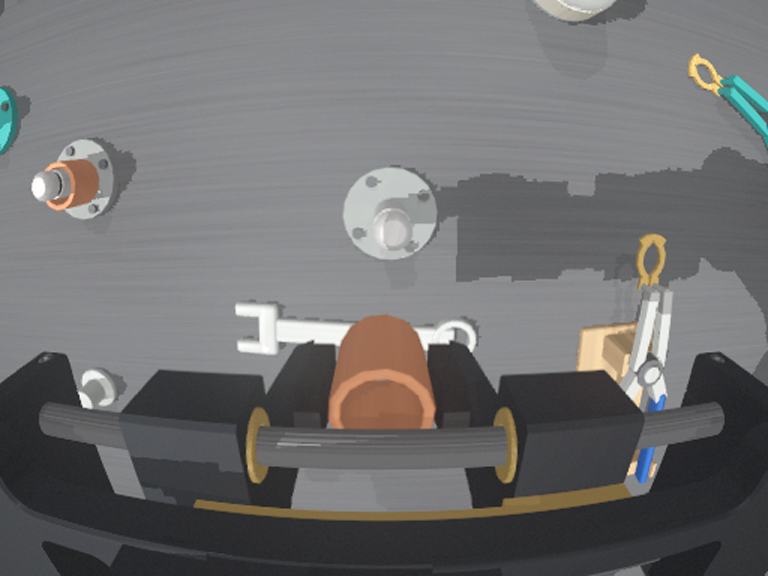

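Run:
```python
from fit import *
s=dict(np.load("w11.npz")); E=s["extrinsics"]
# tool pose from camera extrinsics
c=-E[:3,:3].T@E[:3,3]
im=cv2.resize(s["color"][190:300,200:310,::-1],None,fx=5,fy=5,interpolation=cv2.INTER_CUBIC)
Rt=np.array([[-0.001,1,-0.001],[-0.955,-0.001,-0.296],[-0.296,0,0.955]]) 
# rows: camera axes in tool ; world of camera axes rows = E[:3,:3]
U,_,V=np.linalg.svd(E[:3,:3].T@Rt); R=U@V   # tool->world
p=c-R@np.array([.0753,-.0005,-.1461]); print("tool at image",p.round(4))
a=np.linspace(0,2*np.pi,60)
for dx,col in((0,(0,255,0)),(-.003,(255,0,0))):
  for z in(-.0297,.0163):
    q=np.c_[dx+.017*np.cos(a),.017*np.sin(a),np.full(60,z)]@R.T+p
    uv=(wpix(q,s)-[200,190]+.5)*5; cv2.polylines(im,[uv.astype(np.int32)],True,col,1)
cv2.imwrite("pics/w11o.png",im)
```

```text
tool at image [ 0.5368 -0.149   0.1413]
```

View pics/w11o.png

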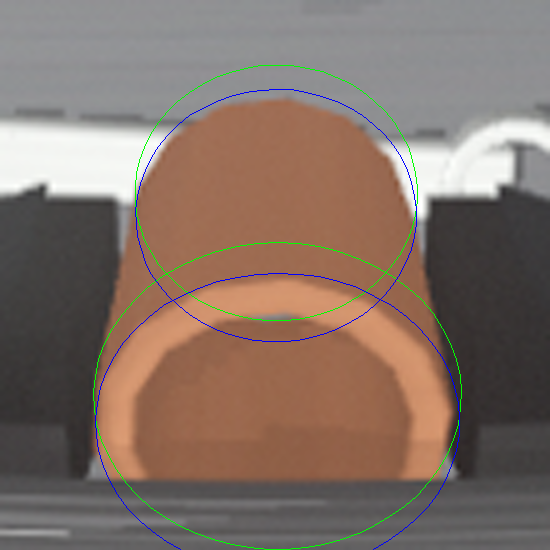

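```bash
python3 -m creep '[20,5,18,0,0,-0.5,20,4,18,0,0,0,0,0,0,0,0,0]'
python3 - <<'E'
from h import *
to(.576,-.155,.098)
E
```

```text
clock: 14.02
tool_pos: [0.5777, -0.1526, 0.1052]
eef_rot: [1.0, 0.0, 0.002, -0.001]
contact_force: [1.4, 0.1, -1.1]
opening: 0.38
shift tool mm [-1.8  2.4  7.2] turn [-0.09 -0.18  0.04] (shift after turn [-1.7  2.4  7.2] )
```

```bash
python3 -m creep '[-2.5,3,8,0,-0.2,0,-0.5,0,5,0,0,0]'
python3 - <<'E'
from h import *
s=snapshot("wrist"); save(s,"w12",(180,150,340,300),4)
to(.576,-.155,.0245)
E
```

```text
clock: 14.18
tool_pos: [0.575, -0.1522, 0.0917]
eef_rot: [1.0, 0.002, -0.0, -0.002]
contact_force: [-0.6, -0.0, -1.3]
opening: 0.379
shift tool mm [ 1.5  4.  66.7] turn [-0.26  0.08  0.31] (shift after turn [ 1.4  3.7 66.7] )
```

View pics/w12.png

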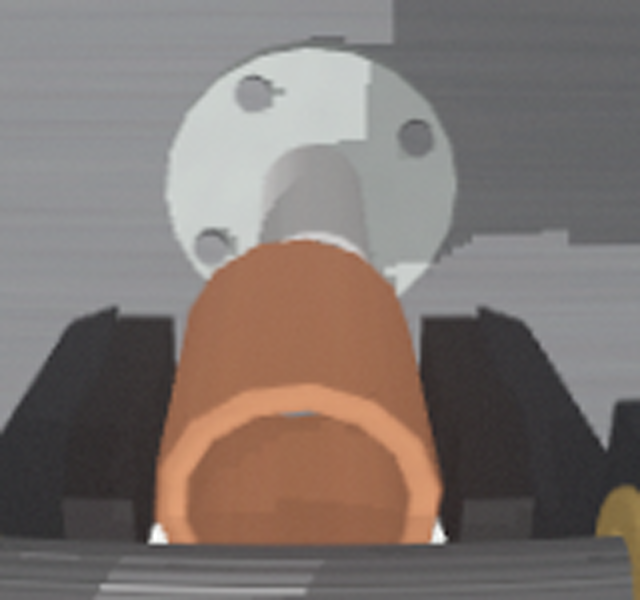

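```bash
python3 -m creep '[1.5,4,0,-0.2,0,0.3,0.5,1.5,4,0,0,0]'
python3 - <<'E'
from h import *
to(.576,-.155,.0245)
E
```

```text
clock: 14.4
tool_pos: [0.5757, -0.155, 0.0877]
eef_rot: [1.0, 0.001, -0.001, -0.001]
contact_force: [0.7, -0.4, -0.5]
opening: 0.383
shift tool mm [ 0.5  0.1 63.2] turn [-0.1   0.14  0.13] (shift after turn [ 0.3 -0.  63.2] )
```

```bash
python3 -m creep '[0,1,8,-0.1,0.1,0.1,-0.5,0.5,8,0,0,0]'
python3 - <<'E'
from h import *
to(.576,-.155,.0245)
E
```

```text
clock: 14.57
tool_pos: [0.5758, -0.1567, 0.0723]
eef_rot: [1.0, 0.0, 0.001, 0.0]
contact_force: [0.4, 0.1, -1.2]
opening: 0.38
shift tool mm [ 0.  -1.7 47.8] turn [ 0.05 -0.13  0.03] (shift after turn [ 0.2 -1.7 47.8] )
```

```bash
python3 -m creep '[-0.5,-1.5,10,0,-0.1,0,-1,0,10,0,0,0]'
python3 - <<'E'
from h import *
to(.576,-.155,.0245)
E
```

```text
clock: 14.73
tool_pos: [0.5746, -0.1554, 0.0512]
eef_rot: [1.0, 0.0, 0.001, 0.001]
contact_force: [0.5, -0.6, -1.8]
opening: 0.378
shift tool mm [ 1.4 -0.4 26.7] turn [ 0.07 -0.11  0.01] (shift after turn [ 1.4 -0.4 26.7] )
```

```bash
python3 -m creep '[1,-0.4,10,0,0,0,0,0,9,0,0,0]'
python3 - <<'E'
from h import *
to(.576,-.155,.0245)
E
```

```text
clock: 14.9
tool_pos: [0.5748, -0.1548, 0.0295]
eef_rot: [1.0, 0.0, 0.0, 0.0]
contact_force: [0.9, 0.1, -0.5]
opening: 0.384
shift tool mm [1.2 0.2 5. ] turn [ 0.06 -0.03  0.01] (shift after turn [1.2 0.2 5. ] )
```

```bash
python3 -m creep '[1,0,2,0,0,0,0,0,2,0,0,0]'; python3 -m creep '[0,0,1.5,0,0,0,0,0,1.5,0,0,0]'
python3 - <<'E'
from h import *
to(.576,-.155,.0245)
E
```

```text
clock: 15.07
tool_pos: [0.5746, -0.1545, 0.0236]
eef_rot: [1.0, 0.0, -0.002, 0.0]
contact_force: [-6.7, 2.6, 41.6]
opening: 0.381
clock: 15.23
tool_pos: [0.5746, -0.1545, 0.0239]
eef_rot: [1.0, 0.0, -0.002, 0.001]
contact_force: [-3.0, 1.0, 12.6]
opening: 0.382
shift tool mm [ 1.4  0.5 -0.6] turn [0.06 0.2  0.01] (shift after turn [ 1.4  0.5 -0.6] )
```

```bash
python3 -m creep '[0,0,0,0,0,0,0,0,0,0,0,0,0,0,0,0,0,0]' 64; python3 -m creep '[0,0,-15,0,0,0,0,0,-30,0,0,0,0,0,-35,0,0,0,-10,10,-35,0,0,0,-20,30,-20,0,0,0]'; python3 -m creep '[-20,35,0,0,0,0,-20,35,0,0,0,0,-20,10,0,0,0,0,0,0,0,0,0,0]';python3 - <<'E'
from h import *
s=snapshot("wrist"); np.savez("w13.npz",**s); save(s,"w13",k=1.5); p=snapshot("side"); np.savez("s13.npz",**p); save(p,"s13",(180,120,310,280),4)
p=snapshot("top"); np.savez("t13.npz",**p); save(p,"t13",(200,120,370,230),4.5)
for c in("wrist","side","top"):
  for t in ("pliers","pliers_grip","ring_center","rest"): print(c,t,[(np.round(d["xy"],1).tolist(),round(d["score"],2)) for d in find_in(t,c)])
E
```

```text
clock: 15.48
tool_pos: [0.5759, -0.1546, 0.0254]
eef_rot: [1.0, 0.0, -0.0, 0.001]
contact_force: [-0.1, 0.3, -0.2]
opening: 0.585
clock: 15.9
tool_pos: [0.5484, -0.1855, 0.159]
eef_rot: [1.0, 0.007, -0.003, -0.003]
contact_force: [0.4, 0.4, 0.5]
opening: 0.729
clock: 16.23
tool_pos: [0.4878, -0.2771, 0.1651]
eef_rot: [1.0, 0.004, 0.002, 0.001]
contact_force: [-0.6, 1.1, -0.2]
opening: 0.726
wrist pliers [([306.9, 184.7], 0.9), ([431.2, 30.4], 0.75), ([308.6, 332.6], 0.53)]
wrist pliers_grip [([307.3, 186.5], 0.87), ([431.9, 28.4], 0.77)]
wrist ring_center [([309.4, 185.2], 0.78), ([427.6, 30.7], 0.56)]
wrist rest [([296.7, 227.3], 0.56)]
side pliers [([274.8, 150.0], 0.71), ([222.7, 138.3], 0.7), ([360.1, 165.0], 0.55)]
side pliers_grip [([365.4, 162.9], 0.56), ([275.3, 150.2], 0.55), ([220.4, 142.0], 0.48), ([259.5, 192.9], 0.19)]
side ring_center [([272.7, 150.0], 0.78), ([357.5, 162.4], 0.73), ([271.9, 152.8], 0.69), ([218.5, 140.8], 0.54)]
side rest [([280.5, 158.0], 0.78)]
top pliers [([331.9, 193.9], 0.66), ([312.5, 125.8], 0.62), ([365.9, 143.8], 0.52)]
top pliers_grip [([337.8, 191.4], 0.67), ([369.3, 143.2], 0.66)]
top ring_center [([359.9, 140.1], 0.6), ([339.0, 190.7], 0.56), ([124.0, 152.5], 0.48)]
top rest [([328.6, 201.3], 0.84)]
```

View pics/w13.png

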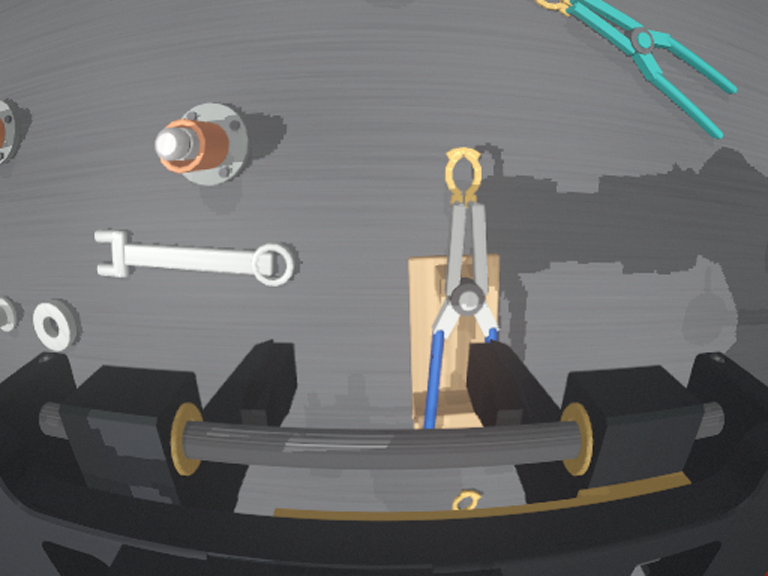

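View pics/s13.png

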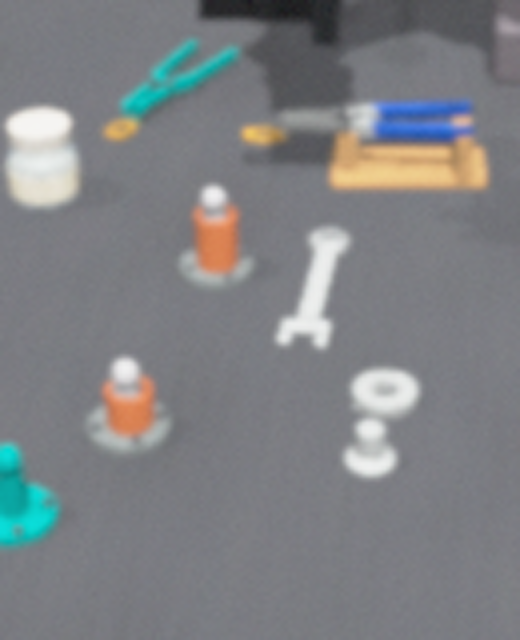

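View pics/t13.png

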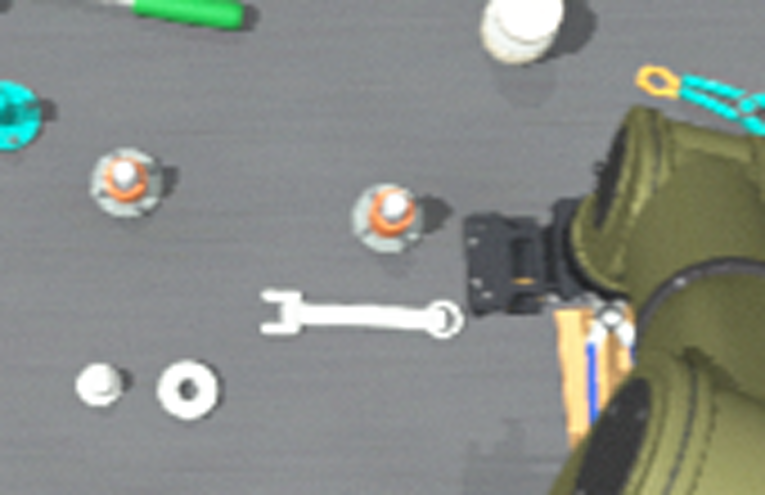

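Run:
```python
from h import *
s=dict(np.load("w13.npz"))
g=lambda u,v,z: wray((u/1.5-.2,v/1.5-.2),s,z)
pv=g(467,298,.058); rg=g(463,175,.036); print(pv,rg)
d=(rg-pv)[:2]; print("len",np.linalg.norm(d),"yaw",np.degrees(np.arctan2(d[1],d[0])))
from geo import rayz
t=dict(np.load("top0.npz"))
G=lambda u,v,z: rayz((135+u/3.6-.4,135+v/3.6-.4),t["intrinsics"],t["extrinsics"],z)
pv=G(722,201,.058); rg=G(711,131,.036); hl=G(708,301,.057); hr=G(754,298,.057); m=(hl+hr)/2
print(pv,rg,hl,hr); 
for a,b in((pv,rg),(m,pv),(m,rg)): d=(b-a)[:2]; print(np.linalg.norm(d),np.degrees(np.arctan2(d[1],d[0])))
```

```text
[ 0.47693928 -0.3295535   0.058     ] [ 0.54968722 -0.32759399  0.036     ]
len 0.07277432215655831 yaw 1.542929275492611
[ 0.47510455 -0.33014647  0.058     ] [ 0.5526374 -0.3279673  0.036    ] [ 0.37255808 -0.31021623  0.057     ] [ 0.37433099 -0.35756485  0.057     ]
0.07756347178061579 1.609961166239851
0.10172893001039944 2.1092084405687954
0.17929073110340563 1.8932298825628577
```

Run:
```python
from h import *
to(.428,-.331,.11,1.7)
```

```text
shift tool mm [-66.4  57.4  54.5] turn [ 0.04 -0.51 -0.78] (shift after turn [-66.7  56.5  55.1] )
```

```bash
python3 -m creep '[-22,20,15,0,-0.5,-0.8,-22,19,15,0,0,0,-22,18,15,0,0,0,0,0,0,0,0,0]' 72
python3 - <<'E'
from h import *
to(.428,-.331,.11,1.7)
E
```

```text
clock: 17.32
tool_pos: [0.4308, -0.3319, 0.1194]
eef_rot: [1.0, 0.018, 0.003, 0.001]
contact_force: [-1.1, -0.8, -0.6]
opening: 0.816
shift tool mm [-2.8 -1.   9.3] turn [ 0.11 -0.36  0.41] (shift after turn [-2.7 -0.9  9.4] )
```

```bash
python3 -m creep '[-3,-1,5,0,-0.4,0.4,0,0,0,0,0,0]'
python3 - <<'E'
from h import *
s=snapshot("wrist"); np.savez("w14.npz",**s); save(s,"w14",(100,20,440,300),2.3)
to(.428,-.331,.031,1.7)
print(pose()[0])
E
```

```text
clock: 17.48
tool_pos: [0.4262, -0.332, 0.1135]
eef_rot: [1.0, 0.013, -0.001, 0.001]
contact_force: [-0.9, 0.3, 0.9]
opening: 0.82
shift tool mm [ 0.5 -1.  83.1] turn [ 0.12  0.01 -0.15] (shift after turn [ 0.5 -0.8 83.1] )
[ 0.42753743 -0.33181994  0.11410543]
```

View pics/w14.png

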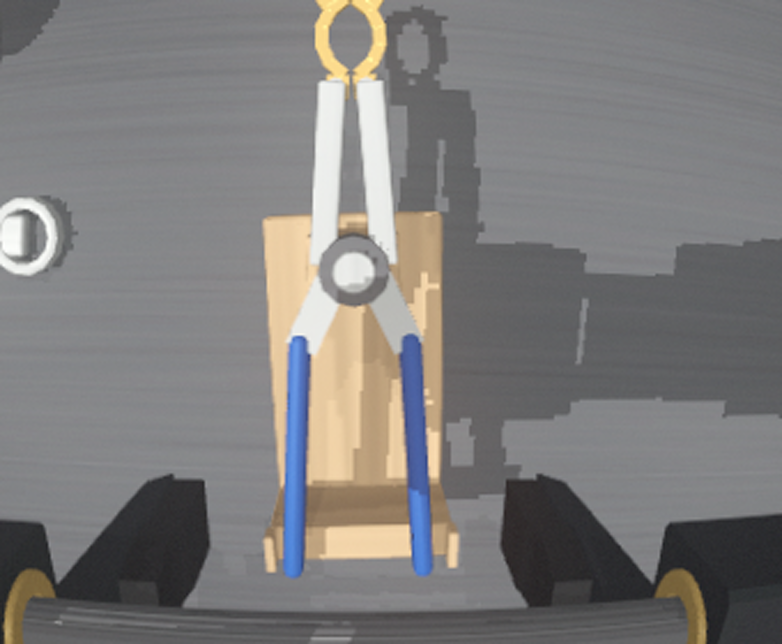

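Run:
```python
from h import *
s=dict(np.load("w14.npz"))
g=lambda u,v,z: wray((100+u/2.3-.4,20+v/2.3-.4),s,z)
pv=g(353,271,.060); rg=g(350,38,.036); L=g(293,566,.057);R=g(423,564,.057);L2=g(299,342,.057);R2=g(411,341,.057);m=(L+R)/2;m2=(L2+R2)/2
print(pv,rg,L,R,L2,R2)
for a,b in((pv,rg),(m,pv),(m,m2),(m,rg)): d=(b-a)[:2]; print(np.linalg.norm(d),np.degrees(np.arctan2(d[1],d[0])))
for b in (pv,rg,m): print(R_:= (wpix([b],s)))
```

```text
[ 0.47619436 -0.33016856  0.06      ] [ 0.55007416 -0.32738301  0.036     ] [ 0.37452287 -0.31179208  0.057     ] [ 0.37635858 -0.35676307  0.057     ] [ 0.45372638 -0.31426117  0.057     ] [ 0.45486298 -0.34833837  0.057     ]
0.07393228880142169 2.1592487307225356
0.10083739329571836 2.3353860107250033
0.07891016540338891 2.1626628762359084
0.17476948053132252 2.26087520155195
[[253.07826087 137.42608696]]
[[251.77391304  36.12173913]]
[[255.24915892 265.47862007]]
```

```bash
python3 -m creep '[0,0,25,0,0,-0.6,0,0,25,0,0,0,0,0,0,0,0,0]'
python3 - <<'E'
from h import *
to(.428,-.332,.031,2.2)
E
```

```text
clock: 17.78
tool_pos: [0.4334, -0.331, 0.0655]
eef_rot: [1.0, 0.021, 0.004, 0.003]
contact_force: [0.6, 0.1, -0.2]
opening: 0.818
shift tool mm [-5.7  0.5 34.4] turn [ 0.31 -0.49  0.21] (shift after turn [-5.4  0.8 34.5] )
```

```bash
python3 -m creep '[-6,1,16,0.3,-0.5,0.2,-2,0,16,0,0,0,0,0,0,0,0,0]'
python3 - <<'E'
from h import *
to(.428,-.332,.031,2.2)
E
```

```text
clock: 18.03
tool_pos: [0.4304, -0.3305, 0.0351]
eef_rot: [1.0, 0.022, 0.002, 0.0]
contact_force: [0.7, -0.1, 0.3]
opening: 0.813
shift tool mm [-2.5  1.4  4.1] turn [ 0.05 -0.27  0.32] (shift after turn [-2.5  1.4  4.1] )
```

```bash
python3 -m creep '[-4,2,4,0,-0.4,0.4,0,0,1,0,0,0]'; python3 -m creep '[0,0,0,0,0,0,0,0,0,0,0,0]';python3 - <<'E'
from h import *
to(.428,-.332,.031,2.2)
E
```

```text
clock: 18.2
tool_pos: [0.4285, -0.3323, 0.0319]
eef_rot: [1.0, 0.019, -0.0, 0.001]
contact_force: [-0.4, -0.5, -0.1]
opening: 0.82
clock: 18.37
tool_pos: [0.43, -0.3326, 0.0338]
eef_rot: [1.0, 0.02, 0.001, 0.002]
contact_force: [0.1, 1.0, -0.6]
opening: 0.819
shift tool mm [-2.  -0.7  2.8] turn [ 0.19 -0.13  0.04] (shift after turn [-2.  -0.7  2.8] )
```

```bash
python3 -m creep '[-2,-0.5,3,0.2,-0.1,0,0,0,0.5,0,0,0]'; python3 -m creep '[0,0,0,0,0,0,0,0,0,0,0,0,0,0,0,0,0,0,0,0,0,0,0,0,0,0,0,0,0,0]' 20 45; python3 -m creep '[0,0,0,0,0,0,0,0,0,0,0,0,0,0,0,0,0,0]';python3 - <<'E'
from h import *
s=snapshot("wrist"); save(s,"w15",(100,20,440,300),2.3)
to(.428,-.332,.031,2.2); print(get_state()["contact_force"])
E
```

```text
clock: 18.53
tool_pos: [0.429, -0.3326, 0.0317]
eef_rot: [1.0, 0.02, 0.001, 0.001]
contact_force: [0.6, -1.2, -0.4]
opening: 0.817
clock: 18.95
tool_pos: [0.4288, -0.3329, 0.0322]
eef_rot: [1.0, 0.019, 0.002, 0.001]
contact_force: [-0.7, 0.2, -0.0]
opening: 0.464
clock: 19.2
tool_pos: [0.4284, -0.3329, 0.0321]
eef_rot: [1.0, 0.019, 0.001, 0.001]
contact_force: [-0.9, -0.1, 1.7]
opening: 0.409
shift tool mm [-0.4 -1.   1.2] turn [ 0.08 -0.14  0.02] (shift after turn [-0.4 -1.   1.2] )
[-1.12335339  0.28543209  0.18261279]
```

View pics/w15.png

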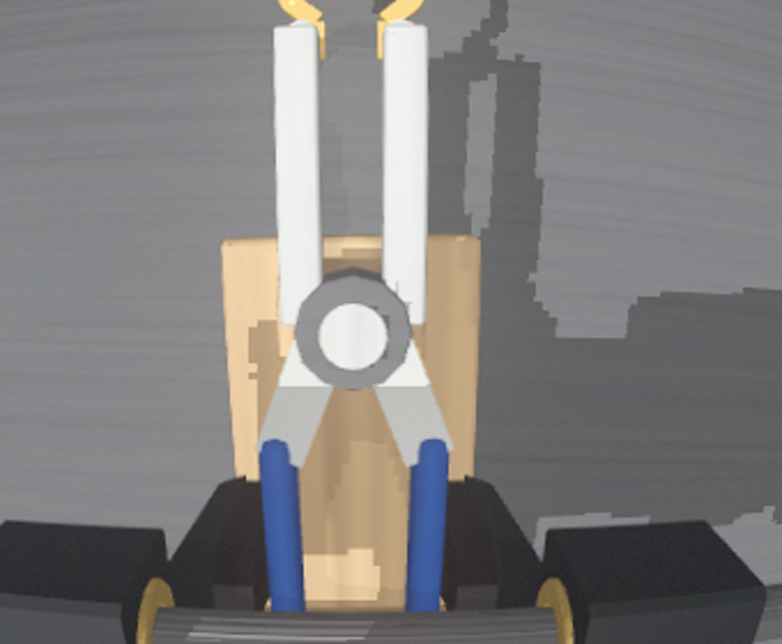

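```bash
python3 -m creep '[0,0,-8,0,0,0,0,0,-15,0,0,0,0,0,-20,0,0,0,0,0,-20,0,0,0,0,0,-10,0,0,0]'; python3 -m creep '[0,0,0,0,0,0,0,0,0,0,0,0,0,0,0,0,0,0]';python3 - <<'E'
from h import *
s=snapshot("wrist"); save(s,"w16",k=1.5); np.savez("w16.npz",**s)
to(.43,-.16,.10,2.2); print(get_state()["contact_force"],get_state()["opening"])
E
```

```text
clock: 19.67
tool_pos: [0.4262, -0.3309, 0.106]
eef_rot: [1.0, 0.02, -0.002, -0.002]
contact_force: [0.2, 0.2, -1.4]
opening: 0.411
clock: 19.92
tool_pos: [0.4272, -0.3316, 0.1088]
eef_rot: [1.0, 0.02, -0.0, -0.001]
contact_force: [0.0, 0.2, -1.6]
opening: 0.408
shift tool mm [   9.8 -171.2    8.7] turn [-0.08  0.05  0.06] (shift after turn [   9.6 -171.2    8.5] )
[-0.49663157  0.04954651 -2.01890476] 0.4120013036540796
```

View pics/w16.png

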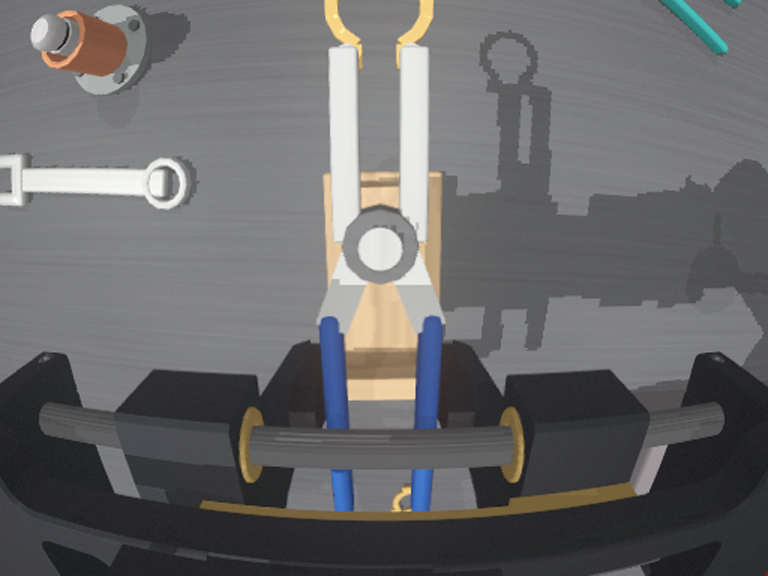

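Run:
```python
from h import *
s=dict(np.load("w16.npz")); save(s,"w16c",(190,0,320,110),6)
E=s["extrinsics"];c=-E[:3,:3].T@E[:3,3]
Rt=np.array([[-0.001,1,-0.001],[-0.955,-0.001,-0.296],[-0.296,0,0.955]]);U,_,V=np.linalg.svd(E[:3,:3].T@Rt); R=U@V
p=c-R@np.array([.0753,-.0005,-.1461]); print(p)
for n,l in dict(ring=[.1227,0,-.0039],pivot=[.0477,0,-.0279],tipL=[.1077,-.0135,-.0229]).items(): print(n,wpix([R@np.array(l)+p],s)*1.5)
for n,u,z in (("pivot",(380,247),.0279),("tipmid",(379,47),.0229)):
    print(n,R.T@(wray((u[0]/1.5-.2,u[1]/1.5-.2),s,p[2]+z)-p))
```

```text
[ 0.42719435 -0.33197853  0.10870066]
ring [[382.08423619   6.56041833]]
pivot [[382.59215756 252.3566112 ]]
tipL [[332.73830021  36.31125114]]
pivot [ 0.04927473 -0.00078389 -0.02788866]
tipmid [ 0.10438021 -0.00099692 -0.02287666]
```

View pics/w16c.png

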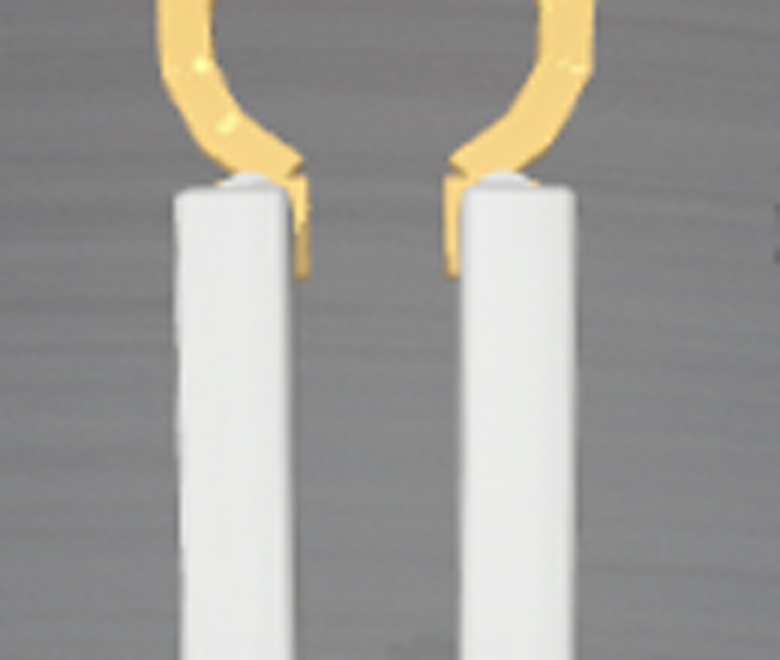

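Run:
```python
from h import *
s=dict(np.load("w14.npz"))
g=lambda u,v,z: wray((100+u/2.3-.4,20+v/2.3-.4),s,z)
print(np.linalg.norm((g(350,82,.055)-g(353,271,.06))[:2]), np.linalg.norm((g(350,82,.055)-g(353,271,.055))[:2]))
to=None
```

```text
0.05622392381684889 0.05686515854631018
```

```bash
python3 -m creep '[5,-35,0,0,0,0,5,-35,2,0,0,0,5,-35,2,0,0,0,5,-35,2,0,0,0,2,-25,0,0,0,0]'; python3 -m creep '[0,0,0,0,0,0,0,0,0,0,0,0]';python3 - <<'E'
from h import *
to(.4491,-.1606,.10,2.2); print(get_state()["opening"])
E
```

```text
clock: 20.38
tool_pos: [0.4413, -0.17, 0.0981]
eef_rot: [1.0, 0.01, -0.002, 0.002]
contact_force: [0.6, 0.1, -2.2]
opening: 0.412
clock: 20.55
tool_pos: [0.4411, -0.1619, 0.0965]
eef_rot: [1.0, 0.017, -0.004, -0.0]
contact_force: [0.2, -1.1, -1.7]
opening: 0.41
shift tool mm [ 8.  -1.  -3.6] turn [-0.06  0.43 -0.29] (shift after turn [ 8.1 -1.  -3.5] )
0.4099652185052517
```

```bash
python3 -m creep '[8,-1,0,0,0.4,-0.3,0,0,0,0,0,0,0,0,0,0,0,0]';python3 - <<'E'
from h import *
to(.4491,-.1606,.0561,2.2)
s=snapshot("wrist"); save(s,"w17",(170,0,340,110),4.5); np.savez("w17.npz",**s)
p=snapshot("side"); save(p,"s17",(190,110,310,210),6); np.savez("s17.npz",**p)
p=snapshot("top"); save(p,"t17",(230,120,350,220),6); np.savez("t17.npz",**p)
print(pose()[0])
E
```

```text
clock: 20.8
tool_pos: [0.4494, -0.1623, 0.0953]
eef_rot: [1.0, 0.019, -0.001, -0.0]
contact_force: [-0.6, -0.4, -1.5]
opening: 0.409
shift tool mm [-0.1 -1.7 39.2] turn [-0.02  0.09 -0.06] (shift after turn [-0.2 -1.7 39.2] )
[ 0.44931063 -0.16233455  0.0955447 ]
```

View pics/w17.png

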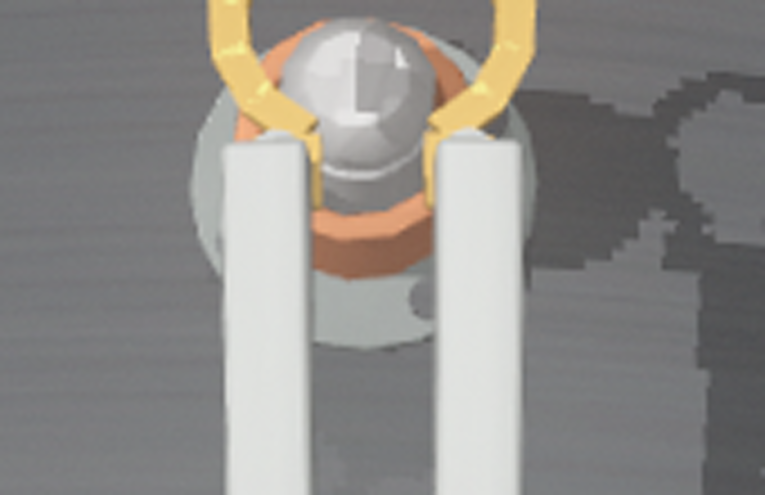

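View pics/s17.png

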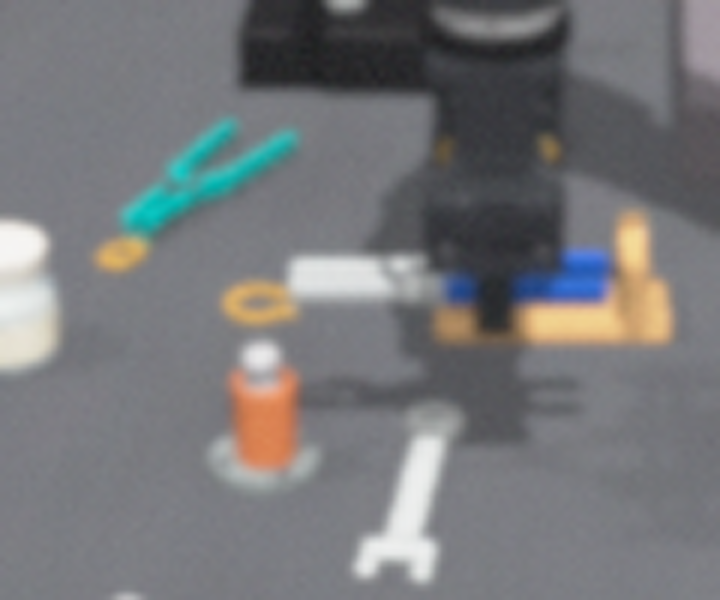

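View pics/t17.png

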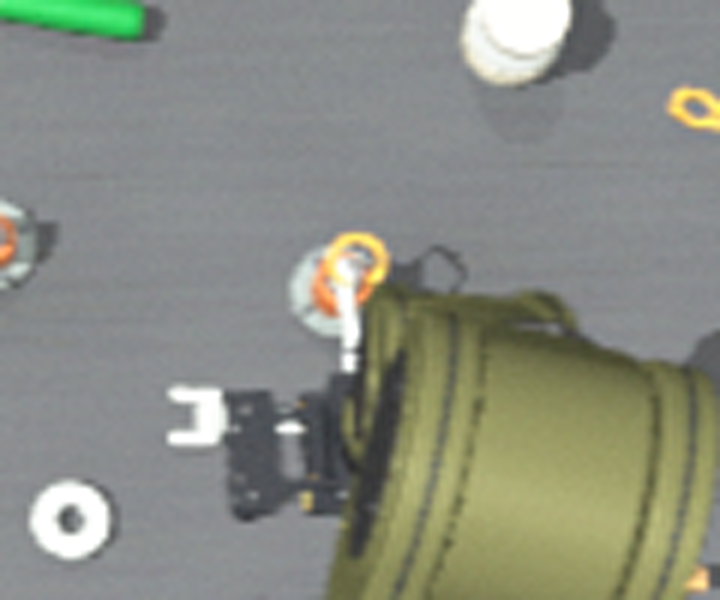

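Run:
```python
from h import *
s=dict(np.load("w17.npz")); im=cv2.resize(s["color"][0:110,170:340,::-1],None,fx=4.5,fy=4.5,interpolation=cv2.INTER_CUBIC)
E=s["extrinsics"];c=-E[:3,:3].T@E[:3,3]
Rt=np.array([[-0.001,1,-0.001],[-0.955,-0.001,-0.296],[-0.296,0,0.955]]);U,_,V=np.linalg.svd(E[:3,:3].T@Rt); R=U@V
p=c-R@np.array([.0753,-.0005,-.1461]); print(p)
a=np.linspace(0,2*np.pi,80)
def dr(o,r,col,M=np.eye(3),t=0):
    q=np.c_[o[0]+r*np.cos(a),o[1]+r*np.sin(a),np.full(80,o[2])]@M.T+t
    uv=(wpix(q,s)-[170,0]+.5)*4.5; cv2.polylines(im,[uv.astype(np.int32)],True,col,1)
x,y=.5725,-.155
dr((x,y,.074),.0065,(0,0,255)); dr((x,y,.070),.010,(0,0,255)); dr((x,y,.008),.03,(0,0,255)); dr((x,y,.054),.017,(255,255,0))
dr((.1235,-.0009,-.0054),.0165,(0,255,0),R,p); dr((.1235,-.0009,-.0054),.0125,(0,255,0),R,p)
cv2.imwrite("pics/w17o.png",im)
s=dict(np.load("s17.npz"))
from geo import rayz,proj
im=cv2.resize(s["color"][110:210,190:310,::-1],None,fx=6,fy=6,interpolation=cv2.INTER_CUBIC)
K,E=s["intrinsics"],s["extrinsics"]
p,R2=pose()
def d2(q,col): 
    uv=(proj(q,K,E)-[190,110]+.5)*6; cv2.polylines(im,[uv.astype(np.int32)],True,col,1)
ring=R@np.array([.1235,-.0009,-.0039])+p; print(ring)
for z in(.0015,-.0015): d2(np.c_[ring[0]+.0165*np.cos(a),ring[1]+.0165*np.sin(a),np.full(80,ring[2]+z)],(0,255,0))
for r,z in((.0065,.074),(.017,.054),(.03,.008)): d2(np.c_[x+r*np.cos(a),y+r*np.sin(a),np.full(80,z)],(0,0,255))
cv2.imwrite("pics/s17o.png",im)
```

```text
[ 0.44940556 -0.16268206  0.09525341]
[ 0.57269538 -0.15683351  0.09931443]
```

View pics/w17o.png

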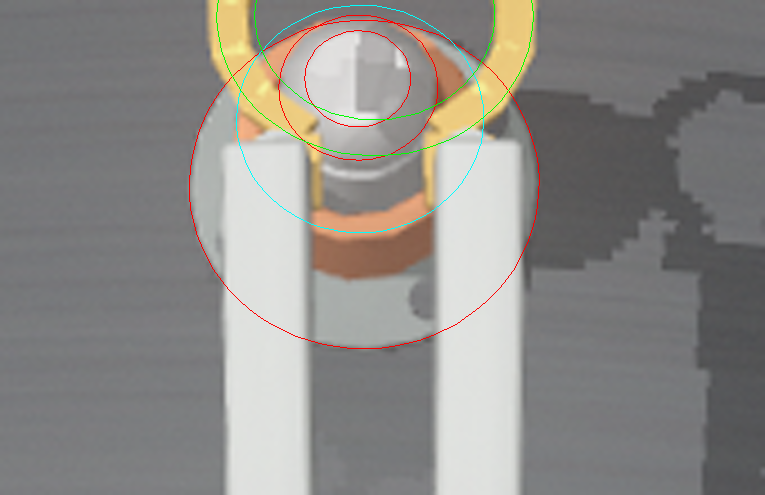

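View pics/s17o.png

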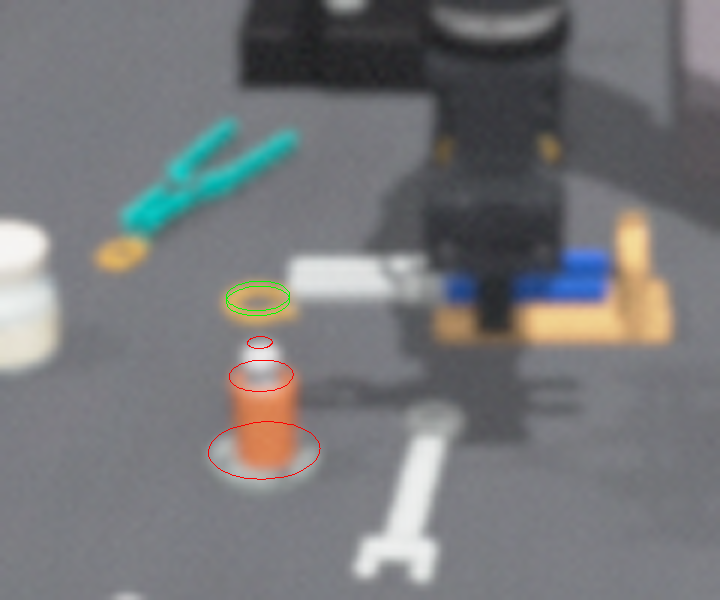

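Run:
```python
from h import *
from geo import proj,rayz
s=dict(np.load("s17.npz"));K,E=s["intrinsics"],s["extrinsics"]; p,R=pose()
P=lambda l:(proj([R.apply(l)+p],K,E)[0]-[190,110]+.5)*6
for n,l in dict(ring=[.1235,-.0009,-.0039],tipL=[.105,-.0145,-.0229],pivL=[.06,-.0145,-.0229],handEnd=[-.058,-.019,-.0249],handEndlow=[-.058,-.019,-.0109]).items(): print(n,P(l).round(1))
im=s["color"]; save(s,"s17b",(190,140,300,175),7)
hsv=cv2.cvtColor(im,cv2.COLOR_RGB2HSV)
m=cv2.inRange(hsv,(15,110,120),(32,255,255))[145:170,215:245]
ys,xs=np.where(m>0); print("ring px bbox",xs.min()+215,xs.max()+215,ys.min()+145,ys.max()+145,"crop c",((xs.min()+xs.max())/2+25.5)*6,((ys.min()+ys.max())/2+35.5)*6)
w=dict(np.load("w17.npz"))
for n,l in dict(jl=[.104,-.0135,-.0229],jr=[.104,.0135,-.0229]).items(): print(n,(wpix([R.apply(l)+p],w)-[170,0]+.5)*4.5)
```

```text
ring [258.1 298.4]
tipL [290.3 278.4]
pivL [377.6 279. ]
handEnd [607.7 281.2]
handEndlow [607.  305.4]
ring px bbox 228 237 158 163 crop c 258.0 306.0
jl [[231.45084662 149.17271224]]
jr [[530.29968976 149.09400177]]
```

View pics/s17b.png

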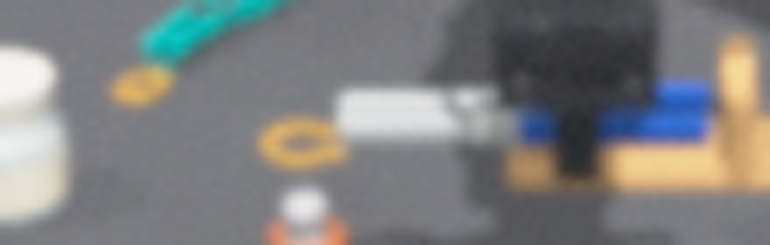

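```bash
python3 -m creep '[-0.5,-2,6,0,0,0,-0.5,0,0,0,0,0,0,0,0,0,0,0]';python3 - <<'E'
from h import *
to(.4488,-.1608,.0561,2.2)
E
```

```text
clock: 21.2
tool_pos: [0.4477, -0.1619, 0.0891]
eef_rot: [1.0, 0.017, -0.0, 0.0]
contact_force: [-0.1, 0.3, -1.5]
opening: 0.409
shift tool mm [ 1.1 -1.1 33. ] turn [ 0.02  0.06 -0.27] (shift after turn [ 1.1 -1.1 33. ] )
```

```bash
python3 -m creep '[1,-1,4,0,0,-0.3,0,0,0,0,0,0,0,0,0,0,0,0]';python3 - <<'E'
from h import *
to(.4488,-.1608,.0561,2.2)
E
```

```text
clock: 21.45
tool_pos: [0.4484, -0.1611, 0.0845]
eef_rot: [1.0, 0.019, -0.001, 0.0]
contact_force: [0.1, 0.4, -1.8]
opening: 0.413
shift tool mm [ 0.5 -0.3 28.4] turn [0.03 0.09 0.02] (shift after turn [ 0.4 -0.3 28.4] )
```

```bash
python3 -m creep '[0.3,-0.3,5,0,0,0,-0.3,0,5,0,0,0,0,0,0,0,0,0]';python3 - <<'E'
from h import *
to(.4488,-.1608,.0561,2.2)
s=snapshot("wrist"); save(s,"w18",(170,0,340,110),4.5); np.savez("w18.npz",**s)
E
```

```text
clock: 21.7
tool_pos: [0.4486, -0.1607, 0.0737]
eef_rot: [1.0, 0.02, -0.0, 0.0]
contact_force: [-1.1, -0.2, -1.2]
opening: 0.41
shift tool mm [ 0.2  0.1 17.6] turn [0.03 0.05 0.04] (shift after turn [ 0.1  0.1 17.6] )
```

View pics/w18.png

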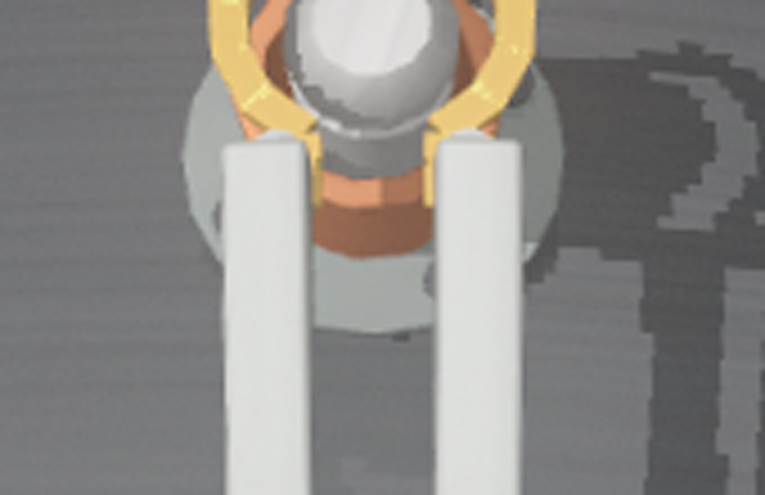

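```bash
python3 -m creep '[0,0,4,0,0,0,-0.3,0,4,0,0,0,0,0,0,0,0,0]';python3 - <<'E'
from h import *
to(.4488,-.1608,.0561,2.2)
E
```

```text
clock: 22.0
tool_pos: [0.4486, -0.1607, 0.0652]
eef_rot: [1.0, 0.02, -0.0, 0.0]
contact_force: [-1.0, 0.4, -1.3]
opening: 0.41
shift tool mm [0.2 0.1 9.1] turn [0.04 0.02 0.05] (shift after turn [0.2 0.1 9.1] )
```

```bash
python3 -m creep '[0,0,4,0,0,0,-0.2,0,3.5,0,0,0,0,0,0,0,0,0]';python3 - <<'E'
from h import *
to(.4488,-.1608,.0561,2.2)
s=snapshot("wrist"); save(s,"w19",(170,0,340,110),4.5); np.savez("w19.npz",**s)
p=snapshot("side"); save(p,"s19",(195,130,285,205),8); np.savez("s19.npz",**p)
E
```

```text
clock: 22.25
tool_pos: [0.4484, -0.1607, 0.0568]
eef_rot: [1.0, 0.02, -0.0, 0.0]
contact_force: [0.2, 0.1, -1.9]
opening: 0.409
shift tool mm [0.4 0.1 0.7] turn [0.04 0.02 0.05] (shift after turn [0.4 0.1 0.7] )
```

View pics/w19.png

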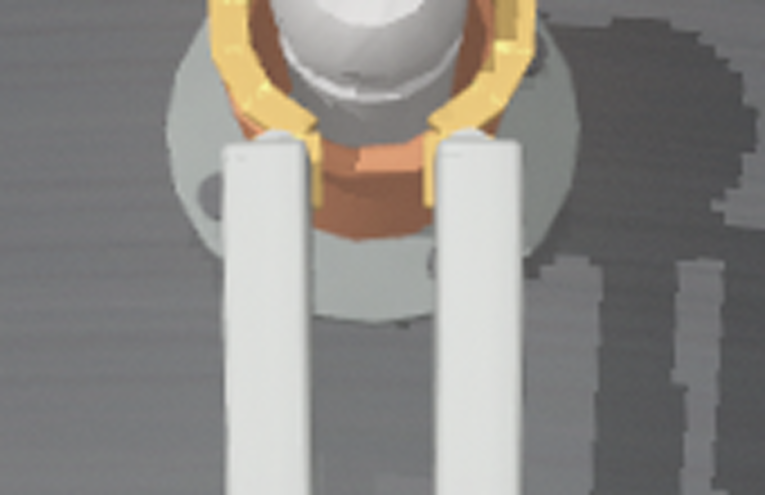

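View pics/s19.png

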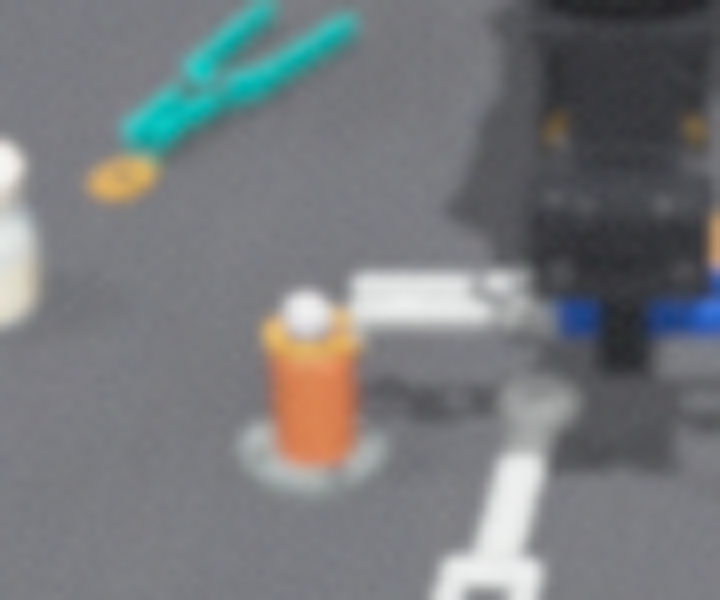

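Run:
```python
from fit import *
s=dict(np.load("w19.npz")); im=cv2.resize(s["color"][0:110,170:340,::-1],None,fx=4.5,fy=4.5,interpolation=cv2.INTER_CUBIC)
p,R=pose(); a=np.linspace(0,2*np.pi,80); R=R.as_matrix()
def dr(o,r,col,M=np.eye(3),t=0):
    q=np.c_[o[0]+r*np.cos(a),o[1]+r*np.sin(a),np.full(80,o[2])]@M.T+t
    uv=(wpix(q,s)-[170,0]+.5)*4.5; cv2.polylines(im,[uv.astype(np.int32)],True,col,1)
f=fitfoot(s,(.5725,-.155)); print(f, p)
x,y=f[0]
dr((x,y,.074),.0065,(0,0,255)); dr((x,y,.070),.010,(0,0,255)); dr((x,y,.008),.03,(0,0,255)); dr((x,y,.054),.017,(255,255,0))
dr((.1235,-.0009,-.0054),.0165,(0,255,0),R,p); dr((.1235,-.0009,-.0054),.0125,(0,255,0),R,p)
cv2.imwrite("pics/w19o.png",im); print("ring",R@np.array([.1235,-.0009,-.0039])+p)
```

```text
(array([ 0.57273847, -0.15495259]), np.int64(55), np.float64(0.000395988144167872)) [ 0.44852937 -0.16078382  0.05717593]
ring [ 0.57189958 -0.15504339  0.0610629 ]
```

View pics/w19o.png

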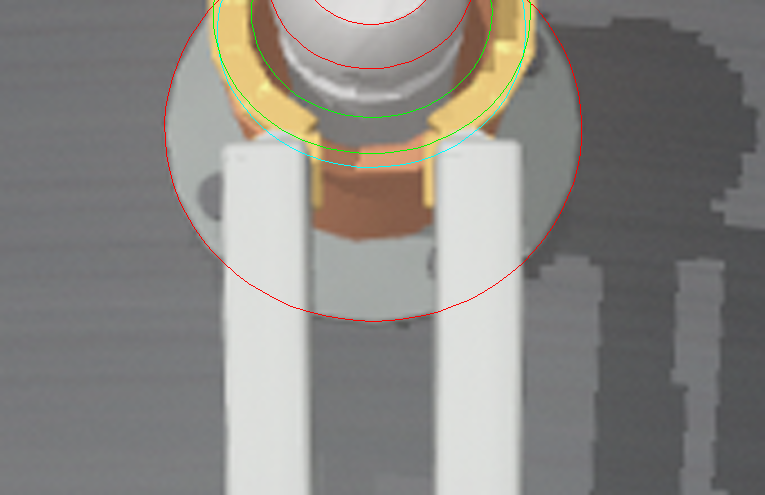

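```bash
python3 -m creep '[1,0,1.2,0,0,0,0,0,0,0,0,0,0,0,0,0,0,0]';python3 - <<'E'
from h import *
s=snapshot("wrist"); np.savez("w20.npz",**s)
p,R=pose(); print(p,"ring",R.apply([.1235,-.0009,-.0039])+p, get_state()["contact_force"])
E
```

```text
clock: 22.6
tool_pos: [0.4498, -0.1608, 0.0561]
eef_rot: [1.0, 0.02, 0.0, 0.0]
contact_force: [-1.4, -0.0, -2.1]
opening: 0.41
[ 0.44992295 -0.1607981   0.0560941 ] ring [ 0.57329051 -0.15506126  0.06006956] [-0.58112981  0.01293382 -1.46940365]
```

```bash
python3 -m creep '[0,0,0,0,0,0,0,0,0,0,0,0,0,0,0,0,0,0]';python3 - <<'E'
from h import *
from geo import proj
p,R=pose(); print(p,"ring",R.apply([.1235,-.0009,-.0039])+p, get_state()["qd"].round(4))
s=snapshot("side"); save(s,"s21",(205,145,255,195),12)
m=cv2.inRange(cv2.cvtColor(s["color"],cv2.COLOR_RGB2HSV),(15,110,120),(32,255,255))[155:182,220:245]
def bb(m): ys,xs=np.where(m>0); return xs.min()+220,xs.max()+220,ys.min()+155,ys.max()+155
print(bb(m))
o=dict(np.load("s17.npz")); K,E=s["intrinsics"],s["extrinsics"]
print("now",proj([R.apply([.1235,-.0009,-.0039])+p],K,E), "before",proj([[.5727,-.1568,.0993]],K,E),"before meas 228-237,158-163")
print("groove",proj([[.5726,-.155,.06]],K,E))
t=snapshot("top"); save(t,"t21",(260,130,330,200),8)
E
```

```text
clock: 22.9
tool_pos: [0.4501, -0.1609, 0.0564]
eef_rot: [1.0, 0.02, 0.001, 0.001]
contact_force: [-0.7, -0.5, -2.0]
opening: 0.409
[ 0.45006332 -0.16085637  0.05635871] ring [ 0.57342895 -0.15511796  0.06039125] [ 0.0005 -0.0016 -0.0001 -0.0002 -0.001  -0.0012  0.0014]
(np.int64(228), np.int64(238), np.int64(171), np.int64(174))
now [[232.68285912 170.3283865 ]] before [[232.51478713 159.24104946]] before meas 228-237,158-163
groove [[232.94226312 170.46120874]]
```

View pics/s21.png

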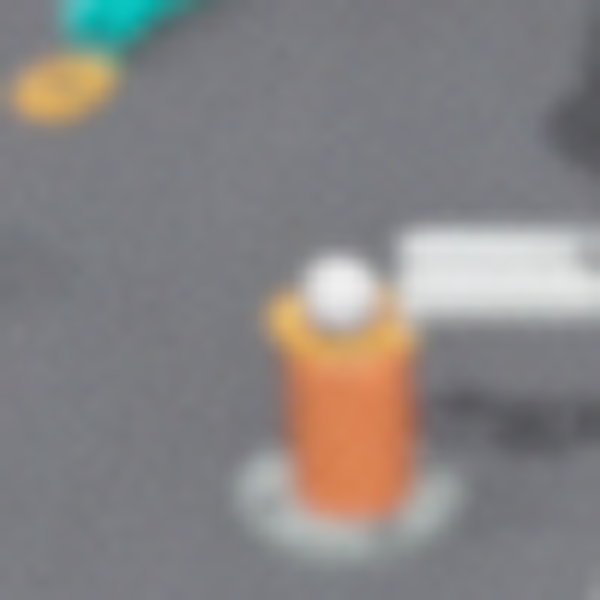

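View pics/t21.png

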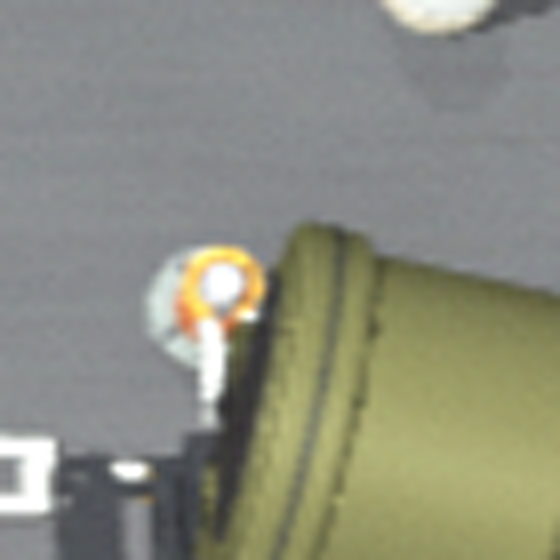

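Run:
```python
from h import *
p,R=pose(); s=get_state(); print(p,s["opening"],s["contact_force"].round(1)); print(finish_job())
```

```text
[ 0.45007021 -0.16087488  0.05634021] 0.41176633816426056 [-0.5 -0.2 -1.2]
the job is handed in; nothing more can be done
None
```

The long bush is on the long stub and the short bush on the short stub, both let go and resting on their feet. The pliers were lifted off the rest with a 45 N grip. I handed in at about 23 s with the ring held spread around the long stub's groove; no verdict was reported.

**Last checks**
- **Ring position:** my estimate put the ring centre about 0.8 mm off the stub axis in x, 0.1 mm in y, and 0.4 mm above the groove middle.
- **Load and stillness:** the arm was still. The wrist force was about 1–2 N, roughly the weight of the pliers.
- **Spread:** the gripper opening stayed at about 36 mm. That is consistent with the 38 mm stop, because the readout was also low on the bushes. I did not measure the jaw angles directly.

**Checks that were less certain or disagreed**
- The side camera showed everything about 1.3 pixels (about 3 mm) lower than predicted. The ring and stub were shifted alike, so I trusted only their position relative to each other.
- The side view hinted at a small nose-down tilt of about 1°, inside the limit.
- The long bush sits roughly 0.5 mm (wrist camera) to 1.6 mm (side camera) off the stub axis, within the 6 mm allowed.
- Seating each bush briefly gave about 41 N of wrist force through the held bush, not through the arm or gripper body.

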